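# Close the blower's intake filter: lid on the stud, wing nut down snug

### The arm

A 6-joint arm with a two-finger parallel gripper is mounted at the origin on the work surface; the furniture and walls round the work are solid. World frame = base frame: x ahead of the robot, y to its left, z up, the work surface at z = 0. Lengths are in m, angles in rad, forces in N, time in s.
With the tool pointing down it reaches from about 0.25 to 0.8 m from the base axis. Payload 8.5 kg.
Tool frame: the origin (TCP) lies on the mounting face of the last link; the fingertips stand 173 mm ahead of it and the grasp point (between the pads) lies 155 mm ahead of it (tip_reach is the distance from the TCP to the fingertips, in m); z points along the fingers, y is the line along which they close (so a half turn about z gives the same grasp; the last joint's range is limited). The gripper opens to 85 mm and grips with 20 to 120 N. Pads are 22 mm wide; open, the fingers measure 114 mm over their backs; the gripper's body (76 mm by 85 mm) begins 54 mm behind the grasp point. The pads swing forward as they close: fully open they stand 13 mm farther back than shut.
Start: joints at [1.105, 0.238, -0.013, 1.319, 0, 1.571], TCP at [0.236, 0.469, 0.405] pointing down, gripper open.
Joint ranges: [-2.66, 2.66], [-1.03, 1.9], [-1.14, 1.46], [-1.82, 2.27], [-1.45, 1.34], [-3.14, 3.14]. Speed limits (rad/s): [2.22, 2.22, 2.79, 3.14, 3.14, 3.14].

### API

Orientations are given as [roll, pitch, yaw] about the fixed x, y, z axes, in that order (R = Rz(yaw) Ry(pitch) Rx(roll)).
In Python, from rig import read_state, camera, sign_off, find_in, landmark_of, tip_reach gives the robot as it stands. The module is installed in compiled form; this text tells all that it offers.
- The arm moves only by the tool servo_tool, never from a script. Its argument "moves" is one flat list of numbers, 7 for each row, row after row: the turn, a rotation vector about the tool's x, y, z in rad, then the shift along the tool's x, y, z in m, then the finger opening in m, from 0 to 0.0854. A call has 1 to 12 rows; each row shifts and turns the commanded pose from where the row before left it, along the tool's axes as they then stand; what a row does not reach is not made up. A row lasts 1/10 s, in which the tool goes at most 50 mm and 8.59 degrees, less where a joint would pass 70% of its speed; a pose out of reach is approached as far as the arm can. A call is refused whole if a number of a shift passes 0.05 or a number of a turn 0.15, either way. A call with a gripper value outside its range is refused whole. The fingers move at their own pace and stop on an object; the grip force is fixed at half the most. Time passes only in rows, so rows that do not move let the fingers close. It gives the time, the measured TCP pose, the force, the opening and the grip force at its end, in the units of the state.
- read_state(): the state, without advancing time (a new reading comes with each control period).
- camera(name): name is "scene" or "top"; returns a dict with "color" (480x640x3 uint8, red, green, blue), "fx", "fy", "cx", "cy" (pixels), "rvec" (rotation vector, rad) and "tvec" (3), from world to camera coordinates, as OpenCV has them. Camera axes: x right, y down, z forward; pixel columns grow to the right and rows downward; lengths in m; the calibration is good to about 2 mm. A picture is of the moment at which its call begins. There is no depth.
- sign_off(): hands the job in; it is judged then, once.
Trained networks look in the newest picture that a camera, given by its name, has taken for a name from the list of things; names that differ only in an ending like _2 or _b are one class to them, and where a whole thing is asked for, a point or a joint stands for the part that bears it (a point fixed in the world has none). Each returns a list of dicts, best first, with "confidence" (0 to 1); they miss things now and then, are a little off and sometimes report something else, mostly with a low value. They report only what shows in the picture. A call takes as long as a camera call. They do not tell look-alikes from the thing itself.
- find_in(camera, target): "at" ([column, row] in pixels, amid what is visible of it).
- landmark_of(camera, target): "at" ([column, row] in pixels: a listed point, or the origin of a listed thing).
The state is a dict: "t": time; "q": joint angles; "qd": joint speeds; "joint_efforts": joint torques, N m; "position": TCP position; "eef_rot": TCP orientation; "force": force on the tool from outside, world axes, zero at the start; "wrist_torque": the same for the moment, N m; "width": finger opening in m; "finger_force": force on a finger pad.
Only numpy, scipy, OpenCV 4.12 (cv2) and the standard library are available. Lean on these libraries where they do the work, as an engineer would, in place of code of your own. Each camera call takes 0.05 s, during which the arm holds its last target. There are 200 camera calls.

### The job

The filter element in the air-cushion blower has just been changed: close the filter pot again. Set the blue lid over the centre stud so that its notches drop over the two lugs and it lies fully home on the rim, then put the wing nut on the stud and spin it down clockwise until it is snug and clamps the lid. Leave the other things on the bench where they are.

Things in the scene. Friction and masses are not known exactly. Their poses are not given: they have to be found in the camera images.
- blower: Bench air-cushion blower, fixed: light grey housing on a dark base, 242 deep (x), 220 wide (y), 206 high; black carrying bar along the top's back up to 232. Its upper front slopes up and back at 30 degrees and carries the filter pot. Sizes in mm. Origin: centre of the underside; z up, -x is the front, towards the robot.
- filter_pot: Open round filter pot on the blower's slope, fixed to it, 132 outside diameter, a pleated element inside, a steel stud in its centre. Sizes in mm. Origin: centre of the rim plane, on the stud's axis; z along the stud, out of the pot (30 degrees from vertical, leaning to the blower's front); x up the slope to the blower's back, y across.
- stud_tip (a point): Tip of the fixed stud, at z = 67 in the pot's frame. The stud is a plain 15 mm pin with a cone from z = 61 up; from z = 43 down to 21 it has a coarse two-start right-hand thread, 22.4 over the crests, 16 advance per turn.
- thread_start (a point): Upper end of one of the two thread ridges (round, 4 thick): on the stud's +x side, 9 from the axis, at z = 41.5 in the pot's frame; the other ridge ends at the same height on the -x side.
- pot_lug (a point): Top of one locating lug outside the pot's rim, at x = +73, z = -3 in the pot's frame; its twin is at -x. Each is 12 wide and stands 7 out from the pot's wall. They fit the lid's notches.
- filter_lid: Blue filter lid, loose, lying right way up on the bench, 0.2 kg: round plate 146 across (z = 12 to 16), skirt of 69 inside radius down to z = 0, a boss in the middle. Sizes in mm. Origin: centre of the skirt's lower edge; z up through the boss. Home on the pot, its origin is at z = -12 in the pot's frame (plate on the rim); sideways play 2.4.
- lid_boss (a point): Centre of the top of the lid's boss, at z = 38 over the lid's origin (z = 26 in the pot's frame when home). The boss stands 22 over the plate, is 62 long in the lid's x and has two parallel flats 48 apart facing +y and -y: grasp there, fingertips over z = 16. A 27 hole for the stud goes right through.
- lid_notch (a point): One of two notches in the lid's skirt, at x = +71, z = 0 in the lid's frame, the other at -x; 18 wide, a white mark on the plate above each. They go over the pot's lugs, either way round, if the lid's x lies within about 0.04 rad of the pot's x; otherwise the skirt rides on the lugs 9 too high.
- wing_nut: Black wing nut, loose, standing on the bench, 0.09 kg: hub 41 across at the brass foot, 30 at z = 45, wings above. Sizes in mm. Origin: centre of the foot; z up. Bore open below: 24 wide, from z = 20 to 24 narrowing to a 17 guide that ends at z = 42. Screws down clockwise seen from above, 16 per turn. Snug on the lid its origin is at z = 26 in the pot's frame.
- nut_wings (a point): Centre of the closed wing bar, at z = 57 over the nut's origin: 64 long in the nut's x, 12 thick in y, z = 45 to 69. Grasp across its thickness, fingertips above z = 46. When snug the wings lie about 0.3 rad counter-clockwise of the pot's x line and the turning moment rises: 0.25 Nm is firm enough, and the thread then holds.
- nut_pin (a point): One of two pins in the bore, under the wings at +x and -x, z = 5, which run in the thread. Put on the stud the nut stops on the thread with its origin at z = 33 to 41 in the pot's frame. With the wings 0.55 rad counter-clockwise of the pot's x the pins pass the ridges' ends: mid-play z = 34 (play 1), and 3.4 to 3.7 rad clockwise makes it snug.
- mug: Bystander: orange mug, 81x113x101 mm, loose; origin at the centre of its underside.
- glue_stick: Bystander: white and orange glue stick standing upright, 28x28x95 mm, loose; origin at the centre of its underside.
Things that resemble listed ones, but are neither listed nor needed, are in the scene too. Of the things that look like the wing_nut, take the one that is farthest to the robot's right at the start.

How it is judged:
On the way, in this order (a step that is already met when the one before it is completed fails the run):
1. the lid lies fully home on the pot's rim, notches over the lugs (x of filter_lid in the frame of filter_pot between -0.004 and 0.004 m and y of filter_lid in the frame of filter_pot between -0.004 and 0.004 m and z of filter_lid in the frame of filter_pot between -0.0145 and -0.0105 m and angle between the z axis of filter_lid and the z axis of filter_pot, either way round below 0.04 rad), for 0.2 s.
2. the wing nut is on the stud, down to its thread (x of wing_nut in the frame of filter_pot between -0.004 and 0.004 m and y of wing_nut in the frame of filter_pot between -0.004 and 0.004 m and z of wing_nut in the frame of filter_pot below 0.045 m and angle between the z axis of wing_nut and the z axis of filter_pot, either way round below 0.25 rad), for 0.1 s.
At the end, for the whole second after the job is handed in: Lid home on the pot's rim (4 mm from the axis, 1.5 mm from its seat, 0.04 rad of flat), notches over the lugs; wing nut screwed right down on the lid (1.5 mm from its seat, 3 mm from the axis, 0.035 rad of square), clamping it with over 2 N by its own thread; both at rest (all of step 1 and x of wing_nut in the frame of filter_pot between -0.003 and 0.003 m and y of wing_nut in the frame of filter_pot between -0.003 and 0.003 m and z of wing_nut in the frame of filter_pot between 0.024 and 0.0275 m and angle between the z axis of wing_nut and the z axis of filter_pot, either way round below 0.035 rad and contact force between wing_nut and filter_lid above 2 N and linear speed of each of wing_nut, filter_lid below 0.02 m/s); the robot touches nothing.
It fails at once if a bystander on the bench is shoved or knocked over (moved more than 30 mm) (distance of any of mug, glue_stick from where it was at the start of the episode above 0.03 m).
It also fails if it takes over 70 s, if anything falls off the work surface, if the arm or the gripper's body presses on something with over 40 N, if the wrist force passes 120 N, or if a joint passes its speed limit or range.

## Working session

There is one attempt and no reset: what is moved stays moved. The work goes in short steps, Python scripts to look and compute and a tool call to move; the robot and the scene stay as the last step left them, time stands still between calls to the robot, and variables do not carry over. Pictures are saved under pics/ and viewed, at most 10 in all, crops included, and the job is handed in when it is done.

Besides the shell and the picture viewer there is one more tool, called as a command line: name --argument value ..., lists and objects as JSON in quotes. servo_tool: Moves the arm, as the interface text tells. Its arguments: {"type":"object","properties":{"moves":{"type":"array","items":{"type":"number"}}},"required":["moves"]}

```bash
mkdir -p pics; cat > h.py <<'E'
import numpy as np,cv2
from rig import *
from scipy.spatial.transform import Rotation as R
def save(n,f):
    c=camera(n); cv2.imwrite('pics/'+f,c['color'][:,:,::-1]); return c
def ray(c,p):
    Rm=cv2.Rodrigues(np.array(c['rvec'],float))[0]; t=np.array(c['tvec'],float).ravel()
    d=Rm.T@np.array([(p[0]-c['cx'])/c['fx'],(p[1]-c['cy'])/c['fy'],1]); return -Rm.T@t,d/np.linalg.norm(d)
def atz(c,p,z):
    o,d=ray(c,p); return o+d*(z-o[2])/d[2]
def tri(rs):
    A=sum(np.eye(3)-np.outer(d,d) for o,d in rs); b=sum((np.eye(3)-np.outer(d,d))@o for o,d in rs)
    x=np.linalg.solve(A,b); return x,[np.linalg.norm(np.cross(x-o,d)) for o,d in rs]
def proj(c,X): return cv2.projectPoints(np.array(X,float).reshape(-1,1,3),np.array(c['rvec'],float),np.array(c['tvec'],float),np.array([[c['fx'],0,c['cx']],[0,c['fy'],c['cy']],[0,0,1.]]),None)[0].reshape(-1,2)
E
python3 - <<'E'
from h import *
np.set_printoptions(precision=4,suppress=True)
s=read_state();print(s['position'],s['eef_rot'],tip_reach,s['t'])
for n in ['top','scene']:
    c=save(n,n+'0.png'); print(n,c['fx'],ray(c,(320,240)))
    for t in ['filter_pot','stud_tip','thread_start','pot_lug','filter_lid','lid_boss','lid_notch','wing_nut','nut_wings','blower','mug','glue_stick']:
        print(t,[(np.round(d['at'],1).tolist(),round(d['confidence'],2)) for d in landmark_of(n,t)][:5])
print(read_state()['t'])
E
```

```text
[0.2357 0.4689 0.4041] [-3.1402  0.      2.6758] 0.1734 0.0
top 459.5125795189631 (array([0.4457, 0.0651, 1.1679]), array([ 0.0625,  0.0078, -0.998 ]))
filter_pot [([313.7, 214.4], 0.61)]
stud_tip [([312.9, 226.7], 0.83)]
thread_start [([312.3, 217.6], 0.6)]
pot_lug [([309.5, 181.5], 0.77), ([440.9, 277.2], 0.61), ([237.8, 210.5], 0.21)]
filter_lid [([434.9, 281.8], 0.83), ([311.6, 205.1], 0.16)]
lid_boss [([439.0, 278.8], 0.8)]
lid_notch [([442.1, 256.9], 0.93)]
wing_nut [([180.9, 291.8], 0.88), ([208.3, 255.1], 0.53)]
nut_wings [([174.0, 296.2], 0.88), ([312.6, 227.6], 0.69), ([204.0, 256.3], 0.52)]
blower [([313.4, 205.5], 0.93), ([436.5, 277.7], 0.24)]
mug [([456.1, 195.1], 0.87)]
glue_stick [([234.9, 207.8], 0.69), ([312.9, 182.0], 0.45)]
scene 622.9309805236641 (array([-0.2603,  1.3768,  0.8157]), array([ 0.4666, -0.7965, -0.3846]))
filter_pot [([299.7, 236.6], 0.68)]
stud_tip []
thread_start [([300.8, 223.3], 0.83)]
pot_lug [([277.2, 218.8], 0.83)]
filter_lid [([394.1, 270.6], 0.81)]
lid_boss [([392.6, 260.8], 0.7)]
lid_notch [([374.7, 264.2], 0.74)]
wing_nut [([265.6, 351.3], 0.62), ([283.6, 377.7], 0.55)]
nut_wings [([284.2, 358.2], 0.77), ([266.0, 333.6], 0.68)]
blower [([281.9, 294.3], 0.81), ([377.5, 264.9], 0.27)]
mug [([393.1, 259.7], 0.43)]
glue_stick [([244.0, 323.3], 0.58), ([275.9, 219.5], 0.51)]
1.3
```

View pics/top0.png

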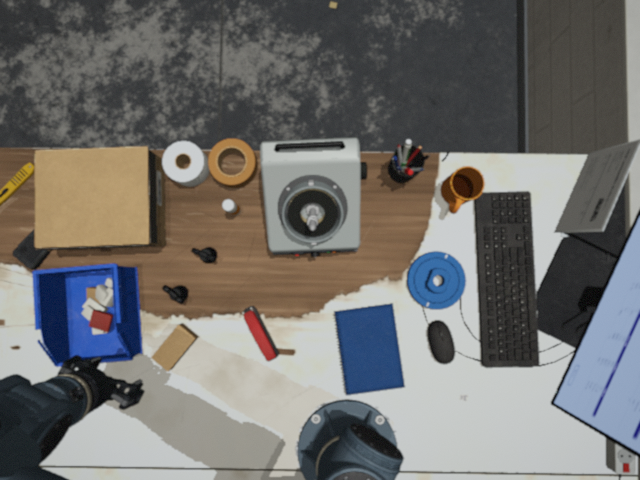

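View pics/scene0.png

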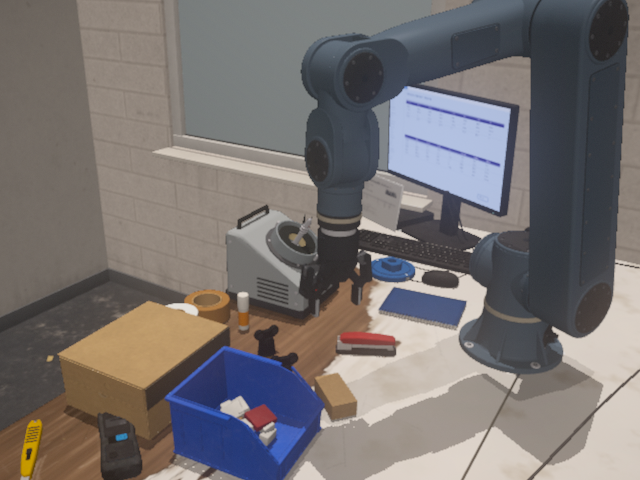

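The top view has image up = +x and left = +y. It shows the blower/pot at (313,214), the lid at (436,280), and wing-nut look-alikes at (205,255) and (176,294). The one farther right is (205,255). The mug is at (462,185) and the glue stick at (230,207). In the scene view the gripper partly hides the lid.

```bash
python3 - <<'E'
from h import *
np.set_printoptions(precision=4,suppress=True)
ct=camera('top');cs=camera('scene')
def T(n,a,b): 
    x,e=tri([ray(ct,a),ray(cs,b)]); print(n,x,np.round(e,4))
T('pot',(313.7,214.4),(299.7,236.6));T('thr',(312.3,217.6),(300.8,223.3));T('lug',(309.5,181.5),(277.2,218.8))
T('boss',(439,278.8),(392.6,260.8));T('lid',(434.9,281.8),(394.1,270.6));T('notch',(442.1,256.9),(374.7,264.2))
T('wings',(204,256.3),(266,333.6));T('wingsB',(174,296.2),(284.2,358.2));T('nut',(208.3,255.1),(265.6,351.3))
print(atz(ct,(439,278.8),.038),atz(ct,(434.9,281.8),0),atz(ct,(442.1,256.9),.014),atz(ct,(204,256.3),.057),atz(ct,(208.3,255.1),0))
im=ct['color'][:,:,::-1]
def crop(x0,y0,w,h,k): return cv2.resize(im[y0:y0+h,x0:x0+w],None,fx=k,fy=k,interpolation=cv2.INTER_CUBIC)
a=crop(395,245,80,75,5);b=crop(255,130,120,135,4);c=crop(155,230,70,80,4)
out=np.zeros((600,800,3),np.uint8);out[:375,:400]=a;out[:540,400:400+400]=cv2.resize(b,(400,450))[0:450] if 0 else cv2.copyMakeBorder(cv2.resize(b,(400,450)),0,90,0,0,0)
out[380:600,:193]=cv2.resize(c,(193,220))
cv2.imwrite('pics/crop1.png',out)
E
```

```text
pot [0.5605 0.0862 0.1873] [0.0017 0.0017]
thr [0.5518 0.0896 0.2277] [0.0014 0.0014]
lug [0.625  0.0954 0.2266] [0.0006 0.0006]
boss [ 0.4219 -0.2209  0.0355] [0.0032 0.0032]
lid [ 0.4135 -0.2181  0.0059] [0.0034 0.0034]
notch [ 0.4813 -0.2343  0.0039] [0.0019 0.0019]
wings [0.4742 0.3559 0.0542] [0.002 0.002]
wingsB [0.3772 0.4243 0.0595] [0.002 0.002]
nut [0.4771 0.3569 0.0057] [0.0004 0.0004]
[ 0.4249 -0.2187  0.038 ] [ 0.4165 -0.2179  0.    ] [ 0.4793 -0.2326  0.014 ] [0.4724 0.3541 0.057 ] [0.477  0.3581 0.    ]
```

View pics/crop1.png

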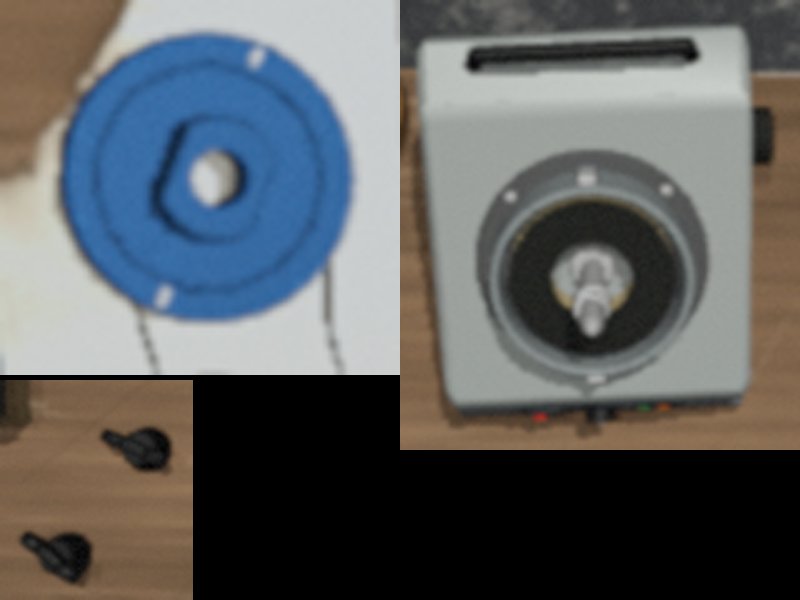

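Lid marks are at about (446.4,256.0) and (428,304.2), so lid yaw is about -0.36. The pot's lug marks are at about (311,183.4) and (314,243.7), so pot yaw is small. Next I move toward the lid, which also clears the view.

servo_tool --moves '[0,0,0,-0.03,-0.033,-0.003,0.085,0,0,0,-0.03,-0.033,-0.003,0.085,0,0,0,-0.03,-0.033,-0.003,0.085,0,0,0,-0.03,-0.033,0,0.085,0,0,0,-0.03,-0.033,0,0.085,0,0,0,-0.03,-0.033,0,0.085,0,0,0,-0.03,-0.033,0,0.085,0,0,0,-0.03,-0.033,0,0.085,0,0,0,-0.03,-0.033,0,0.085,0,0,0,-0.03,-0.033,0,0.085,0,0,0,-0.03,-0.033,0,0.085,0,0,0,-0.03,-0.033,0,0.085]'

```text
t: 2.6
position: [0.3795, -0.0484, 0.414]
eef_rot: [3.141, 0.001, 2.676]
force: [0.5, 0.6, -0.8]
width: 0.085
finger_force: 0.0
```

```bash
python3 - <<'E'
from h import *
from scipy.optimize import least_squares
np.set_printoptions(precision=4,suppress=True)
s=read_state();print(s['position'],s['eef_rot'],s['q'],s['t'])
P={'filter_pot':(0,0,0),'stud_tip':(0,0,.067),'thread_start':(.009,0,.0415),'pot_lug':(.073,0,-.003)}
obs=[];C={}
for n in ['top','scene']:
    c=save(n,n+'1.png');C[n]=c
    for k in P:
        L=landmark_of(n,k)
        print(n,k,[(np.round(d['at'],1).tolist(),round(d['confidence'],2)) for d in L][:4])
        if L and L[0]['confidence']>.4: obs.append((n,k,L[0]['at']))
    for k in ['wing_nut','nut_wings','nut_pin']: print(n,k,[(np.round(d['at'],1).tolist(),round(d['confidence'],2)) for d in landmark_of(n,k)][:4])
obs+= [('top','lugm',(314.1,243.7)),('top','pot_lug',(311.1,183.4))]; P['lugm']=(-.073,0,-.003)
def f(p,o=obs):
    M=(R.from_euler('z',p[3])*R.from_euler('y',-np.pi/6)).as_matrix()
    return np.concatenate([(proj(C[n],M@np.array(P[k])+p[:3])[0]-a) for n,k,a in o])
r=least_squares(f,[.56,.087,.187,.03],loss='soft_l1')
print(r.x); 
for o,e in zip(obs,f(r.x).reshape(-1,2)): print(o[:2],e)
cv2.imwrite('pics/sc1.png',cv2.resize(C['scene']['color'][200:390,220:400,::-1],None,fx=3.1,fy=3.1,interpolation=cv2.INTER_CUBIC))
# lid
a=atz(C['top'],(446.4,256.0),.016);b=atz(C['top'],(428,304.2),.016);print('lid',(a+b)/2,np.arctan2(*(a-b)[1::-1]),np.linalg.norm(a-b))
E
```

```text
[ 0.3795 -0.0484  0.414 ] [3.1413 0.0009 2.6756] [-0.1268 -0.0109 -0.28    1.3007 -0.      0.3391] 2.6
top filter_pot [([313.2, 212.9], 0.59)]
top stud_tip [([313.2, 226.9], 0.68), ([312.8, 204.9], 0.29)]
top thread_start [([315.4, 220.9], 0.67)]
top pot_lug [([311.1, 182.2], 0.55)]
top wing_nut [([209.2, 252.3], 0.64), ([180.0, 295.7], 0.58)]
top nut_wings [([201.4, 253.8], 0.76), ([170.9, 297.2], 0.74), ([445.0, 257.8], 0.26), ([314.1, 206.2], 0.2)]
top nut_pin [([203.3, 253.2], 0.58), ([180.6, 294.0], 0.51)]
scene filter_pot [([296.4, 239.0], 0.82)]
scene stud_tip [([310.5, 219.7], 0.71)]
scene thread_start [([299.9, 222.1], 0.76)]
scene pot_lug [([275.5, 221.3], 0.95)]
scene wing_nut [([265.7, 351.4], 0.69), ([285.2, 381.6], 0.52)]
scene nut_wings [([284.0, 359.6], 0.67), ([266.9, 336.4], 0.65)]
scene nut_pin [([287.7, 379.0], 0.68), ([296.8, 235.7], 0.68), ([263.2, 354.4], 0.62), ([244.6, 322.5], 0.57)]
[0.5628 0.0886 0.1837 0.0654]
('top', 'filter_pot') [-0.1933  1.3157]
('top', 'stud_tip') [0.0298 0.3719]
('top', 'thread_start') [-2.5029 -2.7695]
('top', 'pot_lug') [-0.0691 -0.7475]
('scene', 'filter_pot') [ 1.3896 -1.1159]
('scene', 'stud_tip') [-1.17    0.0397]
('scene', 'thread_start') [2.3878 2.4819]
('scene', 'pot_lug') [1.2674 0.144 ]
('top', 'lugm') [0.7364 0.0959]
('top', 'pot_lug') [-0.0691 -1.9475]
lid [ 0.4213 -0.2198  0.016 ] -0.36386055657123784 0.1291076659079527
```

View pics/sc1.png

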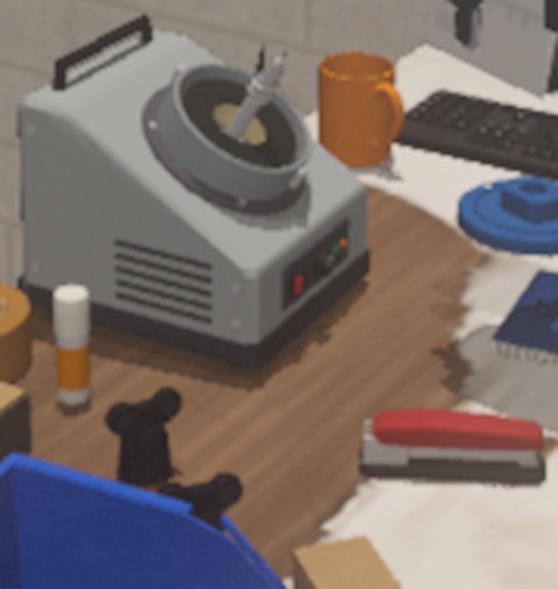

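The scene crop shows the rim centre at about (297.7,241), the stud tip at (310.3,218.7), the back lug at (278,223.2) and the front lug at (315.8,257.4). The target nut's wing ends are at (260.3,334.8) and (272.6,329.7). I'll refit with these, check with an overlay, and continue to the lid.

```bash
python3 - <<'E'
from h import *
from scipy.optimize import least_squares
np.set_printoptions(precision=4,suppress=True)
C={n:camera(n) for n in ['top','scene']}
P={'pot':(0,0,0),'tip':(0,0,.067),'thr':(.009,0,.0415),'lug':(.073,0,-.003),'lugm':(-.073,0,-.003)}
obs=[('top','pot',(313.2,213.3)),('top','tip',(313.1,226.8)),('top','lug',(311,182.6)),('top','lugm',(314.1,243.7)),('top','thr',(314,219.3)),
('scene','pot',(297.7,239.5)),('scene','tip',(310.4,219.2)),('scene','lug',(276.8,221.7)),('scene','lugm',(315.8,257.4)),('scene','thr',(300.2,222.7))]
def M(p): return (R.from_euler('z',p[3])*R.from_euler('y',-np.pi/6)).as_matrix()
def f(p): return np.concatenate([(proj(C[n],M(p)@np.array(P[k])+p[:3])[0]-a) for n,k,a in obs])
r=least_squares(f,[.56,.087,.187,.03],loss='soft_l1');p=r.x
print(p)
for o,e in zip(obs,f(p).reshape(-1,2)): print(o[:2],e)
out=[]
for n,(x0,y0,w,h) in {'top':(258,160,110,100),'scene':(255,205,80,73)}.items():
    k=400/w
    im=cv2.resize(C[n]['color'][y0:y0+h,x0:x0+w,::-1],(400,int(h*k)),interpolation=cv2.INTER_CUBIC)
    th=np.linspace(0,2*np.pi,60)
    for rr,z in ((.066,0),(.0075,.061),(.0075,.045)):
        q=(M(p)@np.array([rr*np.cos(th),rr*np.sin(th),0*th+z])).T+p[:3]
        cv2.polylines(im,[np.int32((proj(C[n],q)-[x0,y0]+.5)*k)],True,(0,0,255),1)
    for X in P.values():
        u=(proj(C[n],M(p)@np.array(X)+p[:3])[0]-[x0,y0]+.5)*k
        cv2.circle(im,tuple(np.int32(u)),3,(0,255,0),1)
    out.append(cv2.copyMakeBorder(im,0,370-im.shape[0],0,0,0) if im.shape[0]<370 else im[:370])
cv2.imwrite('pics/ov1.png',np.hstack(out))
a=atz(C['scene'],(260.3,334.8),.062);b=atz(C['scene'],(272.6,329.7),.062);print('wing',a,b,(a+b)/2,np.arctan2(*(a-b)[1::-1]))
a=atz(C['top'],(203,254),.057);print(a)
E
```

```text
[0.5632 0.0887 0.1826 0.0535]
('top', 'pot') [-0.212  0.805]
('top', 'tip') [-0.087   0.3488]
('top', 'lug') [ 0.3821 -1.2437]
('top', 'lugm') [ 0.3878 -0.0255]
('top', 'thr') [-1.1969 -1.2858]
('scene', 'pot') [-0.043  -1.2806]
('scene', 'tip') [-1.2826  0.9351]
('scene', 'lug') [-0.0082 -0.0064]
('scene', 'lugm') [ 2.0193 -0.818 ]
('scene', 'thr') [1.9234 2.2441]
wing [0.4765 0.3784 0.062 ] [0.4659 0.3444 0.062 ] [0.4712 0.3614 0.062 ] 1.2695805014895507
[0.4779 0.3567 0.057 ]
```

View pics/ov1.png

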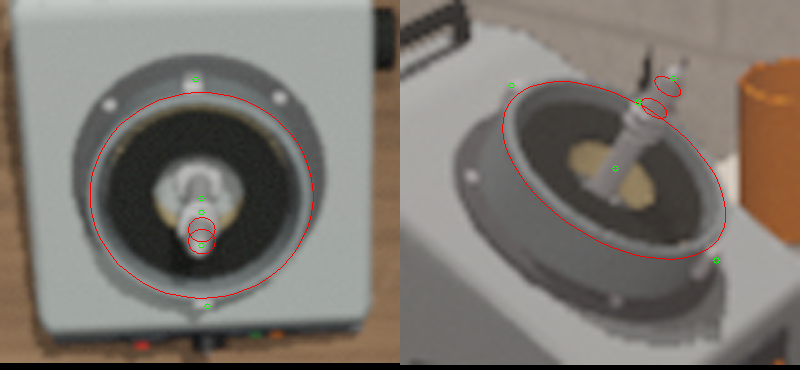

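The overlay is close but about 1 px off around the rim and stud. I'll refine with an edge-based fit on averaged pictures.

```bash
cat > fit.py <<'E'
from h import *
from scipy.optimize import minimize
from scipy.ndimage import map_coordinates,gaussian_filter
np.set_printoptions(precision=4,suppress=True)
C={};G={};A={}
P={'filter_pot':(0,0,0),'stud_tip':(0,0,.067),'thread_start':(.009,0,.0415),'pot_lug':(.073,0,-.003)}
obs=[]
p0=np.array([.5632,.0887,.1826,.0535])
def M(p): return (R.from_euler('z',p[3])*R.from_euler('y',-np.pi/6)).as_matrix()
for n in ['top','scene']:
    ims=[];L={k:[] for k in P}
    for i in range(5):
        c=camera(n);ims.append(c['color'].astype(float))
        for k in P:
            e=proj(c,M(p0)@np.array(P[k])+p0[:3])[0]
            L[k]+=[d['at'] for d in landmark_of(n,k) if np.linalg.norm(d['at']-e)<8][:1]
    C[n]=c;A[n]=np.mean(ims,0);G[n]=gaussian_filter(A[n].mean(2),.6)
    for k in P:
        if L[k]: obs.append((n,k,np.median(L[k],0),np.std(L[k],0)))
np.savez('avg.npz',**A)
th=np.linspace(0,2*np.pi,120,endpoint=False)
def samp(n,X): u=proj(C[n],X);return map_coordinates(G[n],[u[:,1],u[:,0]],order=1)
def W(p,X): return (M(p)@np.array(X)).T+p[:3]
def rim(n,p,r,h=.0025):
    q=lambda rr: samp(n,W(p,[rr*np.cos(th),rr*np.sin(th),0*th]))
    return np.median(q(r-h)-q(r+h))if 0 else np.clip(q(r-h)-q(r+h),-60,60).mean()
def stud(n,p):
    z=np.linspace(.047,.06,12); s=0
    v=np.array(M(p)[:,2]); cam=ray(C[n],(320,240))[0]-p[:3]; w=np.cross(v,cam);w/=np.linalg.norm(w)
    for sg in (1,-1):
        q=lambda rr: samp(n,p[:3]+z[:,None]*v+sg*rr*w)
        s+=np.clip(q(.0055)-q(.0095),-60,60).mean()/2
    return s
def cost(p,rr=.066):
    c=sum(-rim(n,p,rr)-.7*stud(n,p) for n in C)
    for n,k,a,_ in obs: c+=1.0*np.minimum(np.linalg.norm(proj(C[n],M(p)@np.array(P[k])+p[:3])[0]-a),4)
    return c
best=None
for i in range(8):
    x0=p0+np.random.default_rng(i).normal(0,[.003,.003,.003,.02])
    r=minimize(cost,x0,method='Nelder-Mead',options=dict(initial_simplex=x0+np.vstack([np.zeros(4),np.diag([.004,.004,.004,.04])]),maxiter=600))
    print(r.fun,r.x)
    if best is None or r.fun<best.fun: best=r
p=best.x;np.save('pot.npy',p)
for n in C: print(n,[(rr,round(rim(n,p,rr),1)) for rr in (.060,.062,.064,.066,.068)],stud(n,p))
for n,k,a,s in obs: print(n,k,proj(C[n],M(p)@np.array(P[k])+p[:3])[0]-a,s)
out=[]
for n,(x0,y0,w,h) in {'top':(280,178,66,72),'scene':(265,205,66,72)}.items():
    k=6; im=cv2.resize(A[n][y0:y0+h,x0:x0+w,::-1].astype(np.uint8),None,fx=k,fy=k,interpolation=cv2.INTER_CUBIC)
    for rr,z in ((.066,0),(.0075,.061),(.0075,.045)):
        cv2.polylines(im,[np.int32((proj(C[n],W(p,[rr*np.cos(th),rr*np.sin(th),0*th+z]))-[x0,y0]+.5)*k)],True,(0,0,255),1)
    for X in list(P.values())+[(-.073,0,-.003)]:
        cv2.circle(im,tuple(np.int32((proj(C[n],M(p)@np.array(X)+p[:3])[0]-[x0,y0]+.5)*k)),3,(0,255,0),1)
    out.append(im)
cv2.imwrite('pics/ov2.png',np.hstack(out))
E
python3 fit.py
```

```text
-43.051909817518535 [ 0.561   0.0906  0.1876 -0.0226]
-43.051779522180176 [ 0.561   0.0906  0.1876 -0.0222]
-43.05185730675767 [ 0.561   0.0906  0.1876 -0.0226]
-43.05186061806162 [ 0.561   0.0906  0.1876 -0.0225]
-43.05164009020642 [ 0.561   0.0906  0.1876 -0.0222]
-43.05171836491214 [ 0.561   0.0906  0.1876 -0.0224]
-43.0513144946428 [ 0.561   0.0906  0.1876 -0.0225]
-43.051807192129736 [ 0.561   0.0906  0.1876 -0.0223]
top [(0.06, np.float64(-41.2)), (0.062, np.float64(-26.9)), (0.064, np.float64(0.2)), (0.066, np.float64(16.2)), (0.068, np.float64(9.9))] 45.37585777097907
scene [(0.06, np.float64(-25.4)), (0.062, np.float64(-17.4)), (0.064, np.float64(-7.1)), (0.066, np.float64(-1.5)), (0.068, np.float64(-0.7))] 15.210883355806999
top filter_pot [-1.4684 -1.9648] [1.5735 1.7233]
top stud_tip [-0.4705  0.3012] [2.1395 1.1842]
top thread_start [-1.2756  0.6987] [1.3514 0.4673]
top pot_lug [ 3.2571 -0.9717] [1.898  1.1569]
scene filter_pot [ 0.2797 -1.4952] [1.5564 0.913 ]
scene stud_tip [-0.6283 -2.3698] [1.5171 1.8554]
scene thread_start [ 1.5149 -0.3108] [1.2517 1.4612]
scene pot_lug [-0.1199 -0.6992] [1.3303 1.3526]
```

View pics/ov2.png

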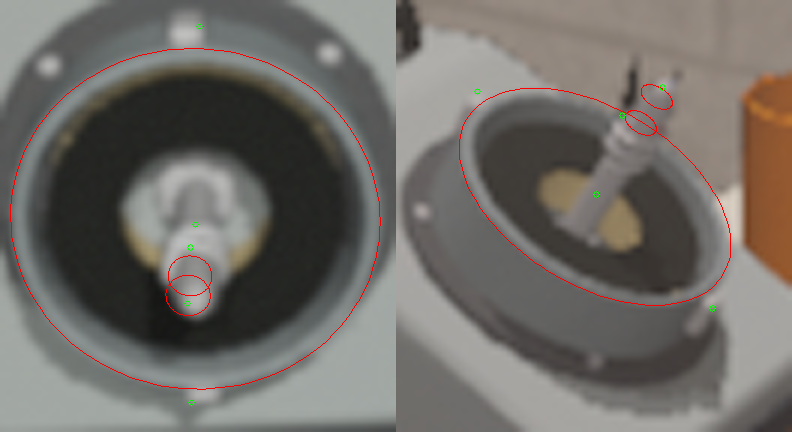

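The edge fit drifted: in this overlay the lugs in the top view are at (186,30) and (203,395), so yaw is positive, and the scene rim sits lower than the model. I'll refit on hand-picked points, with lug marks at r≈70 and the tip disc centre.

```bash
cat > fit2.py <<'E'
from h import *
from scipy.optimize import least_squares
np.set_printoptions(precision=4,suppress=True)
C={n:camera(n) for n in ['top','scene']};A=np.load('avg.npz')
P={'pot':(0,0,0),'tip':(0,0,.067),'lug':(.070,0,-.003),'lugm':(-.070,0,-.003)}
obs=[('top','pot',(312.3,214.2),1),('top','tip',(312.2,228.5),1),('top','lug',(310.5,182.5),1.),('top','lugm',(313.3,243.3),1.),
('scene','pot',(297,237.8),1),('scene','tip',(310.5,217.5),1),('scene','lug',(277.3,221.2),.7),('scene','lugm',(315.7,256.5),.4)]
def M(p): return (R.from_euler('z',p[3])*R.from_euler('y',-np.pi/6)).as_matrix()
def f(p): return np.concatenate([w*(proj(C[n],M(p)@np.array(P[k])+p[:3])[0]-a) for n,k,a,w in obs])
r=least_squares(f,[.56,.087,.187,.03],loss='soft_l1');p=r.x;np.save('pot.npy',p);print(p)
for o,e in zip(obs,f(p).reshape(-1,2)): print(o[:2],e)
th=np.linspace(0,2*np.pi,60);out=[]
for n,(x0,y0,w,h) in {'top':(280,178,66,72),'scene':(265,205,66,72)}.items():
    k=6; im=cv2.resize(A[n][y0:y0+h,x0:x0+w,::-1].astype(np.uint8),None,fx=k,fy=k,interpolation=cv2.INTER_CUBIC)
    for rr,z in ((.066,0),(.0075,.061),(.0075,.045),(.066,-.03)):
        cv2.polylines(im,[np.int32((proj(C[n],(M(p)@np.array([rr*np.cos(th),rr*np.sin(th),0*th+z])).T+p[:3])-[x0,y0]+.5)*k)],True,(0,0,255),1)
    for X in P.values():
        cv2.circle(im,tuple(np.int32((proj(C[n],M(p)@np.array(X)+p[:3])[0]-[x0,y0]+.5)*k)),3,(0,255,0),1)
    out.append(im)
cv2.imwrite('pics/ov3.png',np.hstack(out))
E
python3 fit2.py
```

```text
[0.5617 0.0905 0.1872 0.0542]
('top', 'pot') [-0.2247  0.349 ]
('top', 'tip') [-0.147  -0.8145]
('top', 'lug') [-0.018   0.5314]
('top', 'lugm') [ 0.271  -0.2689]
('scene', 'pot') [ 0.7819 -0.8162]
('scene', 'tip') [-1.2226  1.3246]
('scene', 'lug') [ 0.2737 -0.0406]
('scene', 'lugm') [ 0.5773 -0.7405]
```

View pics/ov3.png

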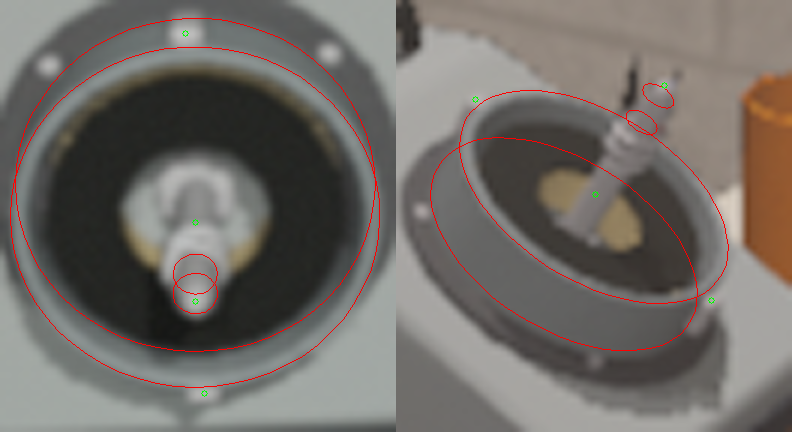

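Top overlay now matches and the scene is within about 2–3 mm. Pot pose ≈ (0.5615, 0.0905, 0.1865), yaw 0.054. Next I approach the lid.

servo_tool --moves '[0,0,0,-0.0285,-0.033,0.02,0.085,0,0,0,-0.0285,-0.033,0.02,0.085,0,0,0,-0.0285,-0.033,0.02,0.085,0,0,0,-0.0285,-0.033,0.02,0.085,0,0,-0.102,0,0,0.02,0.085,0,0,0,0,0,0.04,0.085,0,0,0,0,0,0,0.085]'

```text
t: 6.8
position: [0.4204, -0.2152, 0.27]
eef_rot: [3.141, -0.008, 2.777]
force: [-0.5, -0.0, 0.5]
width: 0.0856
finger_force: 0.0
```

```bash
cat >> h.py <<'E'
def to(P,Rm,s=None):
    """tool-frame turn & shift from the measured pose to target"""
    s=s or read_state(); R0=R.from_euler('xyz',s['eef_rot']); 
    dr=(R0.inv()*R.from_matrix(Rm)).as_rotvec(); d=R0.inv().apply(np.array(P)-s['position'])
    print('turn',np.round(dr,4),'shift(now)',np.round(d,4),'shift(after turn)',np.round(Rm.T@(np.array(P)-s['position']),4)); return dr,d
E
python3 - <<'E'
from h import *
np.set_printoptions(precision=4,suppress=True)
s=read_state();print(s['position'],s['eef_rot'],s['q'],s['t'])
c=camera('top')
h=atz(c,(437.9,280.1),.038);h2=atz(c,(437.9,280.1),.030);print(h,h2)
to([.422,-.2185,.191],R.from_euler('xyz',[np.pi,0,np.pi-.364]).as_matrix())
E
```

```text
[ 0.4204 -0.2152  0.27  ] [ 3.1409 -0.0075  2.7768] [-0.473   0.2412 -0.3756  0.9616 -0.0001 -0.1082] 6.8
[ 0.4217 -0.216   0.038 ] [ 0.4215 -0.218   0.03  ]
turn [ 0.0004 -0.0049 -0.0005] shift(now) [-0.0023 -0.0028  0.0813] shift(after turn) [-0.0019 -0.0027  0.0814]
```

servo_tool --moves '[0,0,0,-0.002,-0.0023,0.04,0.085,0,0,0,0,0,0.04,0.085,0,0,0,0,0,0,0.085,0,0,0,0,0,0,0.03,0,0,0,0,0,0,0.03,0,0,0,0,0,0,0.03,0,0,0,0,0,0,0.03,0,0,0,0,0,0,0.03,0,0,0,0,0,0,0.03]'

```text
t: 7.75
position: [0.4241, -0.2189, 0.1963]
eef_rot: [-3.141, 0.004, 2.778]
force: [-2.0, 0.8, 11.6]
width: 0.0467
finger_force: 60.2
```

servo_tool --moves '[0,0,0,0,0,-0.02,0.03,0,0,0,0,0,-0.04,0.03,0,0,0,0,0,-0.045,0.03,0,0,0,0,0,-0.045,0.03,0,0,0,0,0,-0.045,0.03,0,0,0,0,0,-0.045,0.03,0,0,0,0,0,0,0.03]'

```text
t: 8.45
position: [0.4235, -0.2186, 0.4408]
eef_rot: [-3.14, 0.011, 2.778]
force: [0.9, -0.4, -2.7]
width: 0.0463
finger_force: 64.4
```

```bash
cat >> h.py <<'E'
POT=np.array([.5615,.0905,.1865]); RP=(R.from_euler('z',.054)*R.from_euler('y',-np.pi/6)).as_matrix()
TOOL0=np.diag([-1.,1,-1])
E
python3 - <<'E'
from h import *
np.set_printoptions(precision=4,suppress=True)
s=read_state();print(s['position'],s['eef_rot'],s['q'],s['t'],s['width'],s['force'])
to(POT+RP@[.0028,0,.2843],RP@TOOL0)
E
```

```text
[ 0.4235 -0.2186  0.4408] [-3.1402  0.011   2.7778] [-0.4764  0.1396 -0.047   1.3732 -0.0002 -0.1126] 8.45 0.04633354185748593 [ 0.9283 -0.4029 -2.6705]
turn [-0.1129 -0.5053 -0.407 ] shift(now) [0.1088 0.2813 0.0051] shift(after turn) [-0.0094  0.3012  0.0132]
```

servo_tool --moves '[0,0,0,0.0155,0.04,-0.003,0.03,0,0,0,0.0155,0.04,-0.003,0.03,0,0,0,0.0155,0.04,-0.003,0.03,0,0,0,0.0155,0.04,-0.003,0.03,0,0,0,0.0155,0.04,-0.003,0.03,0,0,0,0.0155,0.04,-0.003,0.03,0,0,0,0.0155,0.04,-0.003,0.03,-0.0226,-0.101,-0.0814,0,0,0,0.03,-0.0226,-0.101,-0.0814,0,0,0,0.03,-0.0226,-0.101,-0.0814,0,0,0,0.03,-0.0226,-0.101,-0.0814,0,0,0,0.03,-0.0226,-0.101,-0.0814,0,0,0,0.03]'

```text
t: 9.65
position: [0.4206, 0.0819, 0.4548]
eef_rot: [3.136, 0.518, -3.087]
force: [-0.1, -0.4, -3.2]
width: 0.0462
finger_force: 64.4
```

```bash
python3 - <<'E'
from h import *
np.set_printoptions(precision=4,suppress=True)
s=read_state();print(s['position'],s['eef_rot'],s['q'],s['t'],s['width'],s['force'])
to(POT+RP@[.0028,0,.2843],RP@TOOL0)
R0=R.from_euler('xyz',s['eef_rot']).as_matrix();O=s['position']+R0@[.0028,0,.1963];RL=R0@TOOL0
out=[];th=np.linspace(0,2*np.pi,60)
for n,(x0,y0,w,h) in {'top':(275,170,80,100),'scene':(255,160,80,100)}.items():
    c=camera(n);k=5; im=cv2.resize(c['color'][y0:y0+h,x0:x0+w,::-1],None,fx=k,fy=k,interpolation=cv2.INTER_CUBIC)
    for rr,z,o,Q in ((.073,.016,O,RL),(.073,.0,O,RL),(.066,0,POT,RP),(.0075,.061,POT,RP)):
        cv2.polylines(im,[np.int32((proj(c,(Q@np.array([rr*np.cos(th),rr*np.sin(th),0*th+z])).T+o)-[x0,y0]+.5)*k)],True,(0,0,255),1)
    for X in [(.0645,0,.016),(-.0645,0,.016)]:
        cv2.circle(im,tuple(np.int32((proj(c,RL@np.array(X)+O)[0]-[x0,y0]+.5)*k)),3,(0,255,0),1)
    out.append(im)
cv2.imwrite('pics/ov4.png',np.hstack(out))
E
```

```text
[0.4206 0.0819 0.4548] [ 3.1364  0.5176 -3.0865] [ 0.2153 -0.169  -0.4033  0.8237 -0.0739  0.1395] 9.65 0.04619737139060359 [-0.0583 -0.4339 -3.1547]
turn [ 0.0057 -0.006   0.0009] shift(now) [0.009  0.0009 0.0187] shift(after turn) [0.0091 0.001  0.0187]
```

View pics/ov4.png

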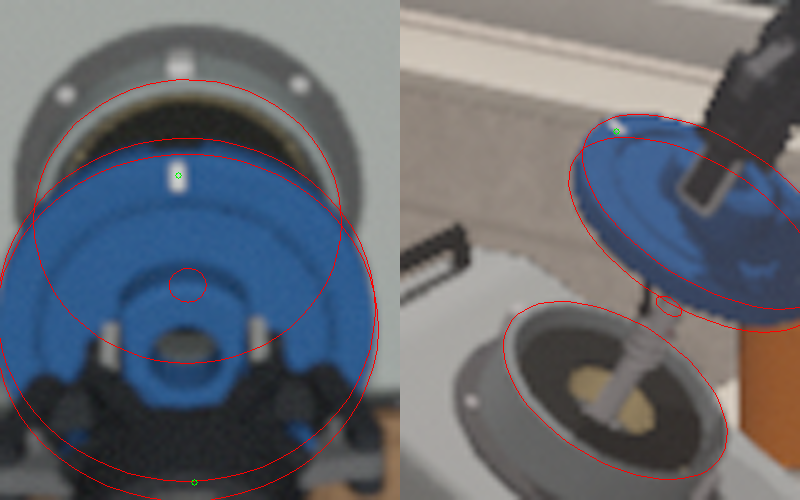

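Lid and pot overlays match within about 1–2 mm in both views: in the top view the mark is at (178,178) against the model's (178,175). Now I align and descend over the stud.

servo_tool --moves '[0.006,-0.006,0,0.009,0.001,0.005,0.03,0,0,0,0,0,0.015,0.03,0,0,0,0,0,0.015,0.03,0,0,0,0,0,0.015,0.03,0,0,0,0,0,0.015,0.03,0,0,0,0,0,0.015,0.03,0,0,0,0,0,0,0.03]'

```text
t: 10.45
position: [0.4531, 0.0844, 0.3788]
eef_rot: [3.141, 0.513, -3.093]
force: [-0.4, 0.3, -2.2]
width: 0.0465
finger_force: 64.3
```

```bash
cat > st.py <<'E'
from h import *
np.set_printoptions(precision=4,suppress=True)
s=read_state();print(s['t'],'q',np.array(s['q']),s['width'],'F(pot frame)',RP.T@np.array(s['force']),'T',RP.T@np.array(s['wrist_torque']))
print('TCP in pot',RP.T@(np.array(s['position'])-POT)); to(POT+RP@[.0028,0,.1843],RP@TOOL0)
E
python3 st.py
```

```text
10.45 q [ 0.2063 -0.0685 -0.5186  0.6128 -0.0764  0.1379] 0.04646276860991196 F(pot frame) [-1.4332  0.3476 -1.766 ] T [ 0.0105  0.7771 -0.0022]
TCP in pot [ 0.0021 -0.0003  0.2209]
turn [-0.0019 -0.0105 -0.005 ] shift(now) [-0.0011  0.0003  0.0366] shift(after turn) [-0.0007  0.0003  0.0366]
```

servo_tool --moves '[-0.002,-0.01,-0.005,0,0,0.01,0.03,0,0,0,0,0,0.008,0.03,0,0,0,0,0,0.005,0.03,0,0,0,0,0,0.004,0.03,0,0,0,0,0,0,0.03]'

```text
t: 10.95
position: [0.4668, 0.0853, 0.3572]
eef_rot: [-3.141, 0.529, -3.085]
force: [0.2, -0.1, -2.5]
width: 0.0466
finger_force: 64.5
```

```bash
python3 st.py
```

```text
10.95 q [ 0.2012 -0.0319 -0.5505  0.528  -0.0732  0.1256] 0.046570147524793416 F(pot frame) [-1.1119 -0.0901 -2.2515] T [-0.0591  0.7767  0.0302]
TCP in pot [ 0.0032 -0.0001  0.1953]
turn [0.0009 0.0051 0.0018] shift(now) [0.0004 0.0001 0.011 ] shift(after turn) [0.0004 0.0001 0.011 ]
```

servo_tool --moves '[0.001,0.005,0.002,0,0,0.004,0.03,0,0,0,0,0,0.003,0.03,0,0,0,0,0,0,0.03]'

```text
t: 11.25
position: [0.4703, 0.0855, 0.3511]
eef_rot: [-3.142, 0.524, -3.088]
force: [-0.6, -0.0, -2.5]
width: 0.0464
finger_force: 64.5
```

```bash
python3 st.py
```

```text
11.25 q [ 0.2001 -0.0189 -0.5535  0.5167 -0.073   0.1267] 0.04639000222750077 F(pot frame) [-1.8053 -0.0065 -1.837 ] T [ 0.0075  0.7231 -0.0001]
TCP in pot [ 0.0032 -0.0001  0.1882]
turn [-0.      0.0006  0.    ] shift(now) [0.0004 0.0001 0.0039] shift(after turn) [0.0004 0.0001 0.0039]
```

servo_tool --moves '[0,0,0,0,0,0.003,0.03,0,0,0,0,0,0.003,0.03,0,0,0,0,0,0,0.03]'

```text
t: 11.55
position: [0.4723, 0.0855, 0.348]
eef_rot: [3.141, 0.526, -3.087]
force: [-25.5, -2.3, 24.5]
width: 0.0461
finger_force: 68.3
```

```bash
python3 st.py
```

```text
11.55 q [ 0.1993 -0.0132 -0.5577  0.5046 -0.0724  0.1256] 0.046103683821925104 F(pot frame) [-9.9025 -0.9538 34.0389] T [-0.2782  2.4238  0.0062]
TCP in pot [ 0.0033 -0.0001  0.1845]
turn [0.0003 0.0026 0.0002] shift(now) [0.0005 0.0001 0.0002] shift(after turn) [0.0005 0.0001 0.0002]
```

servo_tool --moves '[0,0,0,0,0,-0.002,0.03,0,0,0,0,0,0,0.06,0,0,0,0,0,0,0.085,0,0,0,0,0,0,0.085,0,0,0,0,0,-0.01,0.085,0,0,0,0,0,-0.04,0.085,0,0,0,0,0,-0.05,0.085,0,0,0,0,0,-0.05,0.085,0,0,0,-0.05,0,0,0.085,0,0,0,0.05,0,0,0.085]'

```text
t: 12.55
position: [0.4095, 0.084, 0.4888]
eef_rot: [3.138, 0.546, -3.09]
force: [0.4, 0.8, -0.3]
width: 0.0851
finger_force: 0.0
```

```bash
cp st.py st2.py; python3 - <<'E'
from h import *
np.set_printoptions(precision=4,suppress=True)
s=read_state();print(s['position'],s['eef_rot'],s['q'],s['t'],s['width'],s['force'])
O=POT+RP@[0,0,-.012];out=[];th=np.linspace(0,2*np.pi,60)
for n,(x0,y0,w,h) in {'top':(275,170,80,100),'scene':(255,190,80,100)}.items():
    c=camera(n);k=5; im=cv2.resize(c['color'][y0:y0+h,x0:x0+w,::-1],None,fx=k,fy=k,interpolation=cv2.INTER_CUBIC)
    for rr,z in ((.073,.016),(.0075,.073)):
        cv2.polylines(im,[np.int32((proj(c,(RP@np.array([rr*np.cos(th),rr*np.sin(th),0*th+z])).T+O)-[x0,y0]+.5)*k)],True,(0,0,255),1)
    for X in [(.0645,0,.016),(-.0645,0,.016)]:
        cv2.circle(im,tuple(np.int32((proj(c,RP@np.array(X)+O)[0]-[x0,y0]+.5)*k)),3,(0,255,0),1)
    out.append(im)
    for t in ['nut_wings','wing_nut']: print(n,t,[(np.round(d['at'],1).tolist(),round(d['confidence'],2)) for d in landmark_of(n,t)][:4])
    if n=='top': nt=cv2.resize(c['color'][225:280,165:245,::-1],None,fx=5,fy=5,interpolation=cv2.INTER_CUBIC)
    else: ns=cv2.resize(c['color'][320:360,235:315,::-1],None,fx=5,fy=5,interpolation=cv2.INTER_CUBIC)
nn=np.hstack([nt[50:250],ns]);cv2.imwrite('pics/ov5.png',np.vstack([np.hstack(out)[:400],nn]))
E
```

```text
[0.4095 0.084  0.4888] [ 3.1375  0.5457 -3.0902] [ 0.2305 -0.2064 -0.3538  0.8842 -0.0886  0.1535] 12.55 0.08511246578477287 [ 0.4024  0.8373 -0.3099]
top nut_wings [([173.8, 295.6], 0.8), ([202.6, 253.9], 0.55)]
top wing_nut [([209.7, 252.8], 0.86), ([181.3, 293.9], 0.83)]
scene nut_wings [([262.4, 334.4], 0.85), ([281.3, 359.4], 0.77)]
scene wing_nut [([284.8, 378.8], 0.67), ([266.4, 351.2], 0.57)]
```

View pics/ov5.png

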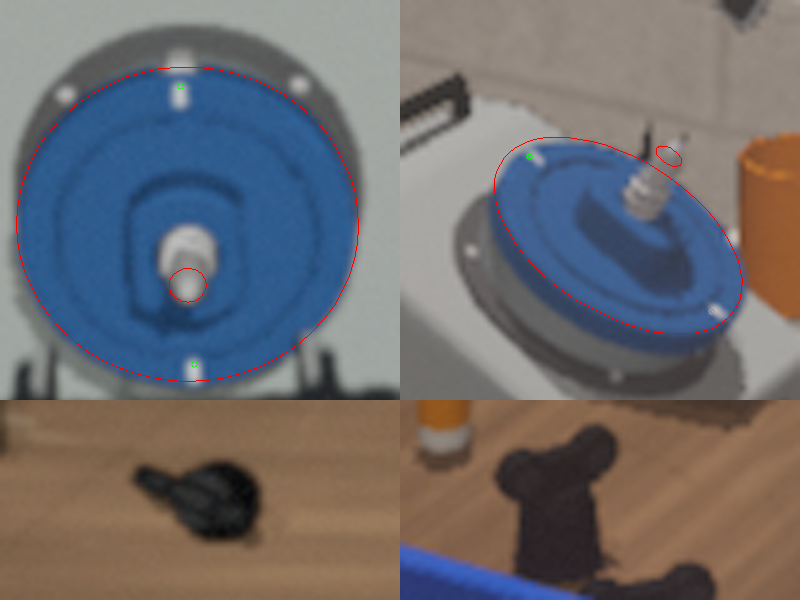

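The lid lies flush on the pot: in the top view its marks are at (180,95) and (194,370), in line with the lugs. The target nut's bar is visible at top-crop (140,472)–(240,515) and scene-crop lobes (518,475) and (600,450). I'll fit the nut pose by silhouette.

```bash
cat > nut.py <<'E'
from h import *
from scipy.optimize import minimize
np.set_printoptions(precision=4,suppress=True)
ROI={'top':(165,225,80,55),'scene':(235,318,70,36)}
C={};D={}
for n in ROI:
    c=camera(n);C[n]=c;x0,y0,w,h=ROI[n]
    g=np.mean([c['color'].astype(float)]+[camera(n)['color'].astype(float) for _ in range(2)],0).max(2)[y0:y0+h,x0:x0+w]
    m=(g<70)
    if n=='scene': m[:, :12]=0
    D[n]=m; print(n,m.sum()); print('\n'.join(''.join('#' if v else '.' for v in r) for r in m[5:50:1,15:60]))
th=np.linspace(0,2*np.pi,24)
cyl=np.vstack([np.c_[r*np.cos(th),r*np.sin(th),0*th+z] for r,z in ((.0205,0),(.015,.045))])
bar=np.array([(x,y,z) for x in(-.032,.032) for y in(-.006,.006) for z in(.049,.065)]+[(x,y,z) for x in(-.027,.027) for y in(-.006,.006) for z in(.045,.069)])
def sil(p,n,k=6):
    x0,y0,w,h=ROI[n];im=np.zeros((h*k,w*k),np.uint8);Q=R.from_euler('z',p[2]).as_matrix()
    for V in (cyl,bar):
        u=(proj(C[n],V@Q.T+[p[0],p[1],0])-[x0,y0]+.5)*k
        cv2.fillConvexPoly(im,cv2.convexHull(u.astype(np.int32)),255)
    return cv2.resize(im,(w,h),interpolation=cv2.INTER_AREA)/255.
def cost(p):
    c=0
    for n in ROI:
        s=sil(p,n);m=D[n]; 
        c+=np.abs(s-m).sum()
    return c
best=[]
for yaw in np.arange(0,np.pi,.2):
    x0=np.array([.475,.357,yaw])
    r=minimize(cost,x0,method='Nelder-Mead',options=dict(initial_simplex=x0+np.vstack([np.zeros(3),np.diag([.004,.004,.15])])))
    best.append((r.fun,r.x))
for b in sorted(best,key=lambda b:b[0])[:4]: print(b)
E
python3 nut.py
```

```text
top 263
.............................................
.............................................
.............................................
.............................................
.............................................
.............................................
.............................................
.............................................
.............................................
.............................................
.............................................
.............................................
.............................................
.............................................
.............................................
.............................................
.............................................
............................###..............
.............##..........########............
............######.....############..........
............########################.........
............########################.........
.............########################........
..............####################
[... 1975 characters left out ...]
###.....................
.........###############.....................
.........###############.....................
.........###############.....................
.........################....................
.........################....................
.........################....................
........##################...................
........##################...................
........##################..............#####
(np.float64(159.0313725490196), array([0.4771, 0.3555, 1.3192]))
(np.float64(159.1843137254902), array([0.4773, 0.3551, 1.2808]))
(np.float64(159.47843137254904), array([0.4771, 0.3554, 1.3034]))
(np.float64(159.55686274509802), array([0.4771, 0.3555, 1.3181]))
```

```bash
python3 - <<'E'
from h import *
np.set_printoptions(precision=4,suppress=True)
T=R.from_euler('xyz',[np.pi,0,-1.86]).as_matrix()
dr,d=to([.477,.3555,.30],T)
print(dr/10,(T.T@(np.array([.477,.3555,.30])-read_state()['position']))/8)
E
```

```text
turn [-0.3221  0.4573 -1.1977] shift(now) [0.0078 0.2693 0.2015] shift(after turn) [-0.2853  0.0018  0.1782]
[-0.0322  0.0457 -0.1198] [-0.0357  0.0002  0.0223]
```

servo_tool --moves '[-0.032,0.0457,-0.12,0,0,0,0.05,-0.032,0.0457,-0.12,0,0,0,0.05,-0.032,0.0457,-0.12,0,0,0,0.05,-0.032,0.0457,-0.12,0,0,0,0.05,-0.032,0.0457,-0.12,0,0,0,0.05,-0.032,0.0457,-0.12,0,0,0,0.05,-0.032,0.0457,-0.12,0,0,0,0.05,-0.032,0.0457,-0.12,0,0,0,0.05,-0.032,0.0457,-0.12,0,0,0,0.05,-0.032,0.0457,-0.12,0,0,0,0.05]'

```text
t: 14.15
position: [0.3975, 0.0815, 0.478]
eef_rot: [-3.141, -0.003, -1.854]
force: [0.7, 0.0, 0.1]
width: 0.0499
finger_force: 0.0
```

servo_tool --moves '[0,0,0,-0.04,0,0.005,0.05,0,0,0,-0.04,0,0.005,0.05,0,0,0,-0.04,0,0.005,0.05,0,0,0,-0.04,0,0.015,0.05,0,0,0,-0.04,0,0.015,0.05,0,0,0,-0.04,0,0.02,0.05,0,0,0,-0.04,0,0.02,0.05,0,0,0,0,0,0.045,0.05,0,0,0,0,0,0.04,0.05,0,0,0,0,0,0,0.05]'

```text
t: 15.15
position: [0.4753, 0.349, 0.3021]
eef_rot: [3.137, -0.009, -1.858]
force: [-0.6, -0.6, -0.3]
width: 0.0501
finger_force: 0.0
```

```bash
python3 - <<'E'
from h import *
np.set_printoptions(precision=4,suppress=True)
s=read_state();print(s['position'],s['eef_rot'],s['q'],s['t'],s['width'],s['force'])
to([.477,.3555,.223],R.from_euler('xyz',[np.pi,0,-1.86]).as_matrix())
E
```

```text
[0.4753 0.349  0.3021] [ 3.1373 -0.0091 -1.8577] [ 0.6339  0.4019 -0.0422  1.1366 -0.0021 -0.65  ] 15.15 0.050074568577646625 [-0.5711 -0.6369 -0.2558]
turn [ 0.0043 -0.0091  0.0023] shift(now) [-0.0074 -0.0001  0.079 ] shift(after turn) [-0.0067  0.0002  0.0791]
```

servo_tool --moves '[0.004,-0.006,0.002,-0.007,0,0.035,0.05,0,0,0,0,0,0.03,0.05,0,0,0,0,0,0.014,0.05,0,0,0,0,0,0,0.05,0,0,0,0,0,0,0.035,0,0,0,0,0,0,0.025,0,0,0,0,0,0,0.015,0,0,0,0,0,0,0.005,0,0,0,0,0,0,0.0,0,0,0,0,0,0,0.0,0,0,0,0,0,0,0.0]'

```text
t: 16.25
position: [0.4794, 0.3567, 0.2299]
eef_rot: [-3.135, 0.006, -1.86]
force: [-1.0, -1.0, 7.4]
width: 0.0099
finger_force: 60.5
```

```bash
python3 - <<'E'
from h import *
np.set_printoptions(precision=4,suppress=True)
s=read_state();print(s['position'],s['eef_rot'],s['q'],s['t'],s['width'],s['force'],s['wrist_torque'])
E
```

```text
[0.4794 0.3567 0.2299] [-3.1348  0.0062 -1.8602] [ 0.64    0.4623 -0.1444  0.9551 -0.0017 -0.6413] 16.25 0.009895011134119941 [-1.0194 -0.9683  7.3657] [-0.1603  0.1945 -0.013 ]
```

servo_tool --moves '[0,0,0,0,0,-0.02,0,0,0,0,0,0,-0.045,0,0,0,0,0,0,-0.045,0,0,0,0,0,0,-0.045,0,0,0,0,0,0,-0.045,0,0,0,0,0,0,-0.045,0,0,0,0,0,0,-0.03,0,0,0,0,0,0,0,0]'

```text
t: 17.05
position: [0.4771, 0.3556, 0.5085]
eef_rot: [-3.132, 0.011, -1.86]
force: [0.1, -0.3, -0.7]
width: 0.0103
finger_force: 59.6
```

```bash
cat > nt.py <<'E'
from h import *
import sys
np.set_printoptions(precision=4,suppress=True)
POT=POT-[.0008,0,0]
z,th=float(sys.argv[1]),float(sys.argv[2])
s=read_state();Q=R.from_euler('z',th).as_matrix()
print(s['t'],'q',np.array(s['q']),s['width'],'F(pot)',RP.T@np.array(s['force']),'T',RP.T@np.array(s['wrist_torque']),s['finger_force'])
R0=R.from_euler('xyz',s['eef_rot']).as_matrix();n=RP.T@(s['position']+R0@[.0018,0,.2299]-POT);Rr=RP.T@R0@TOOL0
print('nut in pot',n,'ang',np.arctan2(Rr[1,0],Rr[0,0]),'tilt',np.arccos(min(1,Rr[2,2])))
dr,d=to(POT+RP@(np.array([0,0,z])-Q@TOOL0@[.0018,0,.2299]),RP@Q@TOOL0)
E
python3 nt.py .11 .55
```

```text
Traceback (most recent call last):
  File "nt.py", line 1, in <module>
    from h import *
  File "h.py", line 2, in <module>
    from rig import *
  File "scipy/spatial/_ckdtree.pyx", line 11, in init scipy.spatial._ckdtree
  File "nt.py", line 4, in <module>
    POT=POT-[.0008,0,0]
        ^^^
NameError: name 'POT' is not defined
```

My file name `nt.py` shadows a standard module, so I'll rename it.

```bash
mv nt.py wnut.py; rm -rf __pycache__; python3 wnut.py .11 .55
```

```text
17.05 q [ 0.6409  0.3514  0.41    1.6149 -0.0017 -0.6405] 0.010284475950798858 F(pot) [-0.2354 -0.2992 -0.6263] T [-0.0128 -0.0447  0.0132] 59.57952439785004
nut in pot [-0.0118  0.269   0.1132] ang 1.2653660754284923 tilt 0.5105999078836645
turn [ 0.408  -0.3229  0.6606] shift(now) [0.2864 0.0036 0.0238] shift(after turn) [ 0.2251 -0.1767 -0.0265]
```

servo_tool --moves '[0,0,0,0.048,0.0006,0,0,0,0,0,0.048,0.0006,0,0,0,0,0,0.048,0.0006,0,0,0,0,0,0.048,0.0006,0,0,0,0,0,0.048,0.0006,0,0,0,0,0,0.046,0.0006,0,0,0.068,-0.0538,0.11,0,0,0,0,0.068,-0.0538,0.11,0,0,0,0,0.068,-0.0538,0.11,0,0,0,0,0.068,-0.0538,0.11,0,0,0,0,0.068,-0.0538,0.11,0,0,0,0,0.068,-0.0538,0.11,0,0,0,0]'

```text
t: 18.25
position: [0.3916, 0.0824, 0.5015]
eef_rot: [-2.848, 0.436, -2.476]
force: [0.2, -1.3, -1.9]
width: 0.01
finger_force: 59.5
```

```bash
python3 wnut.py .075 .55; python3 - <<'E'
from h import *
np.set_printoptions(precision=4,suppress=True)
POT=POT-[.0008,0,0]
s=read_state();R0=R.from_euler('xyz',s['eef_rot']).as_matrix();O=s['position']+R0@[.0018,0,.2299];RL=R0@TOOL0
out=[];th=np.linspace(0,2*np.pi,60)
for n,(x0,y0,w,h) in {'top':(275,180,80,100),'scene':(265,160,80,100)}.items():
    c=camera(n);k=5; im=cv2.resize(c['color'][y0:y0+h,x0:x0+w,::-1],None,fx=k,fy=k,interpolation=cv2.INTER_CUBIC)
    for rr,z,o,Q in ((.0205,0,O,RL),(.015,.045,O,RL),(.066,0.004,POT,RP),(.0075,.061,POT,RP)):
        cv2.polylines(im,[np.int32((proj(c,(Q@np.array([rr*np.cos(th),rr*np.sin(th),0*th+z])).T+o)-[x0,y0]+.5)*k)],True,(0,0,255),1)
    b=np.array([(-.032,0,.045),(.032,0,.045),(.032,0,.069),(-.032,0,.069)])
    cv2.polylines(im,[np.int32((proj(c,b@RL.T+O)-[x0,y0]+.5)*k)],True,(0,255,0),1)
    out.append(im)
cv2.imwrite('pics/ov6.png',np.hstack(out))
E
```

```text
18.25 q [ 0.2393 -0.2288 -0.3279  0.96   -0.096  -0.3865] 0.009964312064282287 F(pot) [-0.803  -1.3126 -1.7238] T [-0.0269  0.5726 -0.0106] 59.50172960758209
nut in pot [ 0.0085 -0.0009  0.1276] ang 0.5478139727530114 tilt 0.005839878216061524
turn [-0.0018 -0.0055 -0.0022] shift(now) [0.0077 0.0049 0.0526] shift(after turn) [0.008  0.0048 0.0525]
```

View pics/ov6.png

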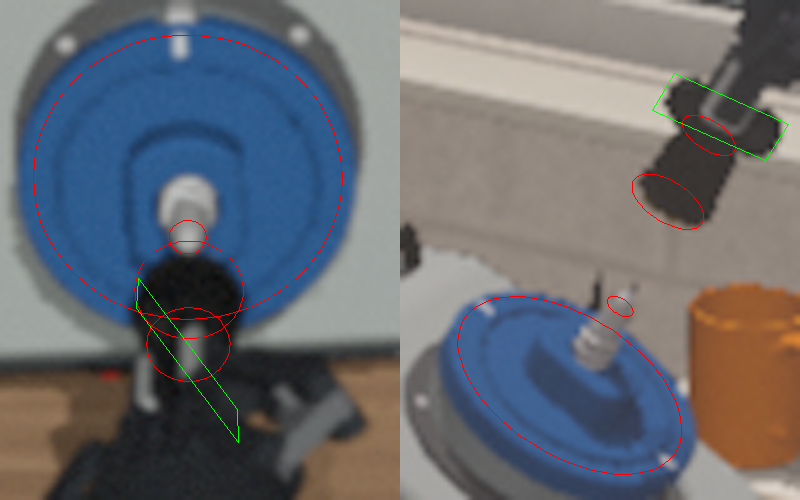

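The nut is held properly. In the top view the foot centre is at about x=189, with its upper edge ~1.5 px lower than modelled, and the scene view agrees within ~1 px. I'll adjust the offset and descend onto the stud.

```bash
sed -i 's/\.0018,0,\.2299/.0038,0,.2299/g' wnut.py; python3 wnut.py .075 .55
```

```text
18.35 q [ 0.2398 -0.2296 -0.328   0.962  -0.0956 -0.3895] 0.010253201057030545 F(pot) [-1.7823 -0.2748 -1.6852] T [ 0.0519  0.6371 -0.0098] 59.5173043012619
nut in pot [ 0.0058 -0.0018  0.1279] ang 0.5514408828752394 tilt 0.006480527082606405
turn [-0.0007 -0.0064  0.0014] shift(now) [0.0052 0.0044 0.0529] shift(after turn) [0.0055 0.0044 0.0529]
```

servo_tool --moves '[0,-0.006,0,0.0055,0.0044,0.01,0,0,0,0,0,0,0.02,0,0,0,0,0,0,0.02,0,0,0,0,0,0,0.015,0,0,0,0,0,0,0,0]'

```text
t: 18.85
position: [0.4184, 0.0848, 0.4398]
eef_rot: [-2.85, 0.432, -2.467]
force: [-0.5, 0.3, -1.1]
width: 0.0105
finger_force: 59.5
```

```bash
python3 wnut.py .036 .55
```

```text
18.85 q [ 0.2266 -0.1651 -0.438   0.7888 -0.0853 -0.4056] 0.010499160233078071 F(pot) [-0.9722  0.2879 -0.6686] T [-0.0073  0.5836 -0.0032] 59.49715197086334
nut in pot [-0.0018 -0.0002  0.0607] ang 0.5561116753380756 tilt 0.008006680812691179
turn [ 0.0037 -0.0071  0.0061] shift(now) [-0.0001 -0.0001  0.0247] shift(after turn) [0.     0.     0.0247]
```

servo_tool --moves '[0.003,-0.006,0.005,0,0,0.008,0,0,0,0,0,0,0.006,0,0,0,0,0,0,0.004,0,0,0,0,0,0,0,0]'

```text
t: 19.25
position: [0.4274, 0.0853, 0.4262]
eef_rot: [-2.847, 0.444, -2.472]
force: [-1.6, -0.1, -2.2]
width: 0.0101
finger_force: 59.5
```

```bash
python3 wnut.py .036 .55
```

```text
19.25 q [ 0.2229 -0.1475 -0.4639  0.7327 -0.0847 -0.4019] 0.010132364321997269 F(pot) [-2.4615 -0.0301 -1.1407] T [-0.0884  0.8354 -0.0049] 59.461020827293396
nut in pot [0.0021 0.0001 0.0444] ang 0.5481864819938105 tilt 0.004313333916975749
turn [-0.0022  0.0037 -0.0018] shift(now) [0.001  0.0006 0.0084] shift(after turn) [0.001  0.0005 0.0084]
```

servo_tool --moves '[0,0,0,0,0,0.003,0,0,0,0,0,0,0.003,0,0,0,0,0,0,0,0]'

```text
t: 19.55
position: [0.4305, 0.0855, 0.4211]
eef_rot: [-2.846, 0.445, -2.473]
force: [-0.1, -0.7, -3.5]
width: 0.0098
finger_force: 59.4
```

```bash
python3 wnut.py .036 .55
```

```text
19.55 q [ 0.2216 -0.1396 -0.4712  0.717  -0.0842 -0.4028] 0.009825778242601828 F(pot) [-1.8726 -0.6986 -3.0018] T [-0.1163  0.8923 -0.0018] 59.42547261714935
nut in pot [0.0023 0.0001 0.0384] ang 0.5478690665065652 tilt 0.004725740621723416
turn [-0.0025  0.004  -0.0021] shift(now) [0.0011 0.0006 0.0024] shift(after turn) [0.0011 0.0006 0.0024]
```

servo_tool --moves '[-0.002,0.003,0,0.0008,0.0005,0.003,0,0,0,0,0,0,0.002,0,0,0,0,0,0,0,0]'

```text
t: 19.85
position: [0.4324, 0.0856, 0.4166]
eef_rot: [-2.848, 0.443, -2.473]
force: [-0.1, -1.7, -1.9]
width: 0.0103
finger_force: 59.4
```

```bash
python3 wnut.py .034 .55
```

```text
19.85 q [ 0.2206 -0.1328 -0.4766  0.7076 -0.0834 -0.4033] 0.010317311211957428 F(pot) [-1.1589 -1.6453 -1.5569] T [-0.39    0.5067  0.0108] 59.41660523414612
nut in pot [ 0.0011 -0.      0.0336] ang 0.5477086761355817 tilt 0.0019076704581362184
turn [-0.0011  0.0016 -0.0023] shift(now) [ 0.0005  0.0003 -0.0004] shift(after turn) [ 0.0005  0.0003 -0.0004]
```

servo_tool --moves '[0,0,0.1,0.0003,0.0002,0.0003,0,0,0,0.14,0,0,0.0004,0,0,0,0.14,0,0,0.0004,0,0,0,0,0,0,0,0]'

```text
t: 20.25
position: [0.4328, 0.0851, 0.416]
eef_rot: [-3.046, 0.519, -2.9]
force: [0.6, -5.9, 0.5]
width: 0.0102
finger_force: 59.6
```

```bash
python3 wnut.py .033 .17
```

```text
20.25 q [ 0.22   -0.1322 -0.4781  0.7045 -0.0852 -0.0184] 0.010242968791629134 F(pot) [ 0.445  -5.9569  0.2629] T [-1.4618  0.2572  0.0564] 59.5971018075943
nut in pot [0.0009 0.0005 0.0328] ang 0.16226845113145344 tilt 0.003751102003115737
turn [-0.0026  0.0027 -0.0077] shift(now) [ 0.0003 -0.0009 -0.0002] shift(after turn) [ 0.0003 -0.0009 -0.0002]
```

servo_tool --moves '[0,0,0,0.0003,-0.0012,0,0,0,0,0.14,0,-0.0005,0.0004,0,0,0,0.14,0,-0.0005,0.0004,0,0,0,0,0,0,0,0]'

```text
t: 20.65
position: [0.4331, 0.0833, 0.4151]
eef_rot: [3.076, 0.522, 3.064]
force: [1.3, -2.8, -1.0]
width: 0.0104
finger_force: 59.6
```

```bash
python3 wnut.py .0323 -.11
```

```text
20.65 q [ 0.2143 -0.1318 -0.4799  0.7023 -0.0803  0.2531] 0.010379753710090202 F(pot) [ 0.4686 -2.8241 -1.4494] T [-0.68    0.2878  0.0038] 59.58943426609039
nut in pot [0.0005 0.0002 0.032 ] ang -0.1142031121152671 tilt 0.0024130483121992765
turn [ 0.0002  0.0024 -0.0042] shift(now) [-0.0001 -0.0001 -0.0003] shift(after turn) [-0.0001 -0.0001 -0.0003]
```

servo_tool --moves '[0,0,0.14,0,-0.001,0.0004,0,0,0,0.14,0,-0.0005,0.0003,0,0,0,0.14,0,-0.0005,0.0004,0,0,0,0.14,0,-0.0005,0.0003,0,0,0,0.14,0,-0.0005,0.0004,0,0,0,0,0,0,0,0]'

```text
t: 21.25
position: [0.4332, 0.0807, 0.4129]
eef_rot: [2.743, 0.353, 2.313]
force: [1.1, -1.4, -1.9]
width: 0.01
finger_force: 59.6
```

```bash
python3 wnut.py .0305 -.81
```

```text
21.25 q [ 0.2073 -0.1315 -0.4854  0.6963 -0.0762  0.9432] 0.010029802000388182 F(pot) [-0.0821 -1.4859 -2.1001] T [-0.3385  0.2319 -0.048 ] 59.57555830478668
nut in pot [ 0.0004 -0.      0.0301] ang -0.8103590821145774 tilt 0.002099417551584751
turn [ 0.0018  0.0011 -0.0004] shift(now) [ 0.      0.0002 -0.0004] shift(after turn) [ 0.      0.0002 -0.0004]
```

servo_tool --moves '[0,0,0.14,0,-0.0005,0.0004,0,0,0,0.14,0,-0.0005,0.0003,0,0,0,0.14,0,-0.0005,0.0004,0,0,0,0.14,0,-0.0005,0.0003,0,0,0,0.14,0,-0.0005,0.0004,0,0,0,0,0,0,0,0]'

```text
t: 21.85
position: [0.4321, 0.0796, 0.41]
eef_rot: [2.618, 0.031, 1.68]
force: [0.2, -0.4, -0.9]
width: 0.0105
finger_force: 59.5
```

```bash
python3 wnut.py .0288 -1.51
```

```text
21.85 q [ 0.2049 -0.1321 -0.4933  0.6897 -0.0748  1.6386] 0.010519052975758492 F(pot) [-0.2707 -0.4046 -0.8701] T [-0.2046  0.571   0.0769] 59.537041783332825
nut in pot [ 0.     -0.      0.0282] ang -1.5078123246794024 tilt 0.0013244641000132
turn [ 0.0012 -0.0005  0.0022] shift(now) [ 0.0001  0.0002 -0.0006] shift(after turn) [ 0.0001  0.0002 -0.0006]
```

servo_tool --moves '[0,0,0.14,0,-0.0005,0.0003,0,0,0,0.14,0,-0.0005,0.0003,0,0,0,0.14,0,-0.0005,0.0003,0,0,0,0.14,0,-0.0005,0.0003,0,0,0,0.14,0,-0.0005,0.0004,0,0,0,0,0,0,0,0]'

```text
t: 22.45
position: [0.4308, 0.0801, 0.4075]
eef_rot: [2.706, -0.303, 1.057]
force: [-0.1, -0.1, -0.8]
width: 0.01
finger_force: 59.5
```

```bash
python3 wnut.py .027 -2.21
```

```text
22.45 q [ 0.2069 -0.1327 -0.5005  0.6831 -0.0756  2.3389] 0.009992616574814275 F(pot) [-0.4726 -0.0572 -0.6745] T [-0.016   0.5101 -0.0106] 59.53227639198303
nut in pot [ 0.0003 -0.0001  0.0266] ang -2.2063169756898127 tilt 0.0015629213769929099
turn [ 0.0006 -0.0014  0.0037] shift(now) [ 0.0003 -0.0001 -0.0004] shift(after turn) [ 0.0003 -0.0001 -0.0004]
```

servo_tool --moves '[0,0,0,0,0,0,0.03,0,0,0,0,0,0,0.06,0,0,0,0,0,0,0.06,0,0,0,0,0,-0.04,0.06,0,0,-0.1428,0,0,0,0.06,0,0,-0.1428,0,0,0,0.06,0,0,-0.1428,0,0,0,0.06,0,0,-0.1428,0,0,0,0.06,0,0,-0.1428,0,0,0,0.06,0,0,-0.1428,0,0,0,0.06,0,0,-0.1428,0,0,0,0.06,0,0,-0.1428,0,0,0,0.06]'

```text
t: 23.65
position: [0.4109, 0.0789, 0.4423]
eef_rot: [2.673, 0.247, 2.075]
force: [-0.2, -0.0, -0.7]
width: 0.06
finger_force: 0.0
```

servo_tool --moves '[0,0,-0.1428,0,0,0,0.06,0,0,-0.1428,0,0,0,0.06,0,0,-0.1428,0,0,0,0.06,0,0,-0.1428,0,0,0,0.06,0,0,-0.1428,0,0,0,0.06,0,0,-0.1428,0,0,0,0.06,0,0,-0.1428,0,0,0,0.06,0,0,-0.1428,0,0,0,0.06,0,0,-0.1428,0,0,0,0.06,0,0,-0.1428,0,0,0,0.06,0,0,-0.1428,0,0,0,0.06]'

```text
t: 24.75
position: [0.4109, 0.0789, 0.4423]
eef_rot: [-2.866, 0.453, -2.514]
force: [0.3, -0.8, 0.3]
width: 0.0598
finger_force: 0.0
```

servo_tool --moves '[0,0,-0.1428,0,0,0,0.06,0,0,-0.1428,0,0,0,0.06,0,0,-0.1428,0,0,0,0.06,0,0,0,0,0,0,0.06]'

```text
t: 25.15
position: [0.4109, 0.0789, 0.4423]
eef_rot: [-2.706, 0.303, -2.086]
force: [0.2, -0.5, 0.9]
width: 0.0597
finger_force: 0.0
```

```bash
python3 wnut.py .0266 .935; python3 - <<'E'
from h import *
for n in ['top','scene']:
    c=camera(n)
    for t,X in (('nut_wings',(0,0,.0836)),('wing_nut',(0,0,.0266)),('lid_notch',(.071,0,-.012)),('filter_lid',(0,0,-.012))): print(n,t,[(np.round(d['at'],1).tolist(),round(d['confidence'],2)) for d in landmark_of(n,t)][:4],proj(c,POT+RP@X))
E
```

```text
25.15 q [ 0.2152 -0.1858 -0.4506  0.7863 -0.0803 -0.7937] 0.05969625776089431 F(pot) [ 0.591  -0.5166  0.6513] T [-0.037   0.4955  0.0513] 0.0
nut in pot [-0.0041 -0.0065  0.0667] ang 0.9335138224020165 tilt 0.0018287795080565968
turn [-0.0013  0.0013 -0.0015] shift(now) [-0.0079  0.0004  0.0401] shift(after turn) [-0.0079  0.0003  0.0401]
top nut_wings [([171.6, 294.2], 0.66), ([311.1, 232.8], 0.6), ([311.9, 182.4], 0.37)] [[312.05565248 231.32191425]]
top wing_nut [([312.7, 217.1], 0.84), ([181.4, 293.2], 0.84)] [[312.07783016 219.68666541]]
top lid_notch [([311.5, 187.9], 0.85)] [[310.4949916  181.28786911]]
top filter_lid [([312.9, 215.7], 0.83), ([309.2, 181.4], 0.17)] [[312.09156605 212.48030085]]
scene nut_wings [([312.6, 214.2], 0.6)] [[312.26041821 214.45254399]]
scene wing_nut [([302.8, 228.8], 0.86), ([282.4, 379.1], 0.65)] [[302.33872348 230.12022916]]
scene lid_notch [([276.6, 226.1], 0.7)] [[276.04011315 223.55455335]]
scene filter_lid [([313.5, 215.2], 0.73), ([300.8, 243.3], 0.59)] [[295.83232985 240.39469634]]
```

servo_tool --moves '[0,0,0,-0.0079,0.0003,0.02,0.06,0,0,0,0,0,0.02,0.06,0,0,0,0,0,0,0.04,0,0,0,0,0,0,0.02,0,0,0,0,0,0,0,0,0,0,0,0,0,0,0,0,0,0,0,0,0,0,0,0,0,0,0,0]'

```text
t: 26.45
position: [0.4344, 0.0868, 0.4108]
eef_rot: [-2.706, 0.306, -2.09]
force: [-4.6, 1.1, 6.6]
width: 0.0101
finger_force: 60.6
```

```bash
python3 wnut.py .0266 .935
```

```text
26.45 q [ 0.2223 -0.1262 -0.487   0.689  -0.0836 -0.7835] 0.010121386914096434 F(pot) [-0.5724  1.3802  7.9914] T [ 0.1919  0.5891 -0.0457] 60.56091785430908
nut in pot [0.0012 0.0002 0.0275] ang 0.9292762970493947 tilt 0.003487748352477821
turn [-0.0023  0.0026 -0.0057] shift(now) [0.0003 0.0004 0.0009] shift(after turn) [0.0003 0.0004 0.0009]
```

servo_tool --moves '[0,0,0.14,0,-0.0005,0.0002,0,0,0,0.14,0,-0.0005,0.0003,0,0,0,0.14,0,-0.0005,0.0003,0,0,0,0.1,0,-0.0004,0.0003,0,0,0,0,0,0,0,0]'

```text
t: 26.95
position: [0.4362, 0.0853, 0.4115]
eef_rot: [-2.915, 0.482, -2.626]
force: [-9.4, -1.1, 14.7]
width: 0.0103
finger_force: 61.9
```

```bash
python3 wnut.py .0255 .39
```

```text
26.95 q [ 0.2177 -0.1245 -0.4846  0.6877 -0.0821 -0.2638] 0.01033578741847406 F(pot) [-0.8831 -0.5805 17.4421] T [-0.2574  0.9346 -0.1082] 61.8503201007843
nut in pot [0.0023 0.     0.0272] ang 0.40548872387339807 tilt 0.005233555309167815
turn [-0.0019  0.0049  0.0155] shift(now) [0.001  0.0004 0.0017] shift(after turn) [0.001  0.0004 0.0017]
```

servo_tool --moves '[0,0,0.08,0.0005,0,-0.0005,0,0,0,0.08,0,-0.0003,-0.0005,0,0,0,0,0,0,0,0]'

```text
t: 27.25
position: [0.4357, 0.0848, 0.4115]
eef_rot: [-2.999, 0.511, -2.803]
force: [-1.6, -1.8, 6.8]
width: 0.0101
finger_force: 60.6
```

```bash
python3 wnut.py .026 .23
```

```text
27.25 q [ 0.2167 -0.1254 -0.4851  0.6886 -0.0818 -0.1068] 0.010052857824095299 F(pot) [ 1.9275 -1.7258  6.7736] T [-0.2968  0.0794 -0.0828] 60.618406534194946
nut in pot [0.0015 0.0001 0.0275] ang 0.24762697145117954 tilt 0.004646531970344261
turn [-0.0011  0.0045  0.0176] shift(now) [ 0.0005 -0.      0.0015] shift(after turn) [ 0.0005 -0.0001  0.0015]
```

servo_tool --moves '[0,0,0.08,0,-0.0003,0,0,0,0,0.08,0,-0.0003,0.0002,0,0,0,0,0,0,0,0]'

```text
t: 27.55
position: [0.4361, 0.0842, 0.4115]
eef_rot: [-3.09, 0.526, -2.985]
force: [-2.0, -2.4, 8.9]
width: 0.0102
finger_force: 60.7
```

```bash
python3 wnut.py .026 .07
```

```text
27.55 q [ 0.215  -0.1251 -0.4849  0.688  -0.0812  0.0511] 0.010224558349534158 F(pot) [ 2.6189 -2.2933  8.7368] T [-0.349   0.121   0.0108] 60.71024537086487
nut in pot [0.0018 0.     0.0273] ang 0.08825713819199056 tilt 0.005047446490600624
turn [-0.0006  0.005   0.0183] shift(now) [ 0.0007 -0.0001  0.0013] shift(after turn) [ 0.0007 -0.0001  0.0013]
```

servo_tool --moves '[0,0,0.06,0,-0.0002,0,0,0,0,0.06,0,-0.0002,0,0,0,0,0,0,0,0,0]'

```text
t: 27.85
position: [0.4363, 0.0838, 0.4115]
eef_rot: [3.124, 0.529, -3.124]
force: [-0.8, -2.4, 7.5]
width: 0.0101
finger_force: 60.5
```

```bash
python3 wnut.py .026 -.05
```

```text
27.85 q [ 0.2139 -0.125  -0.4849  0.6878 -0.0808  0.1695] 0.010052478951119855 F(pot) [ 2.9254 -2.3682  6.9707] T [-0.3756 -0.0455  0.0903] 60.51943838596344
nut in pot [0.002  0.     0.0273] ang -0.031116493955203182 tilt 0.005199517179994298
turn [-0.0002  0.0052  0.0189] shift(now) [ 0.0008 -0.0002  0.0013] shift(after turn) [ 0.0008 -0.0002  0.0013]
```

servo_tool --moves '[0,0,0.08,0,-0.0003,0,0,0,0,0.08,0,-0.0003,0,0,0,0,0,0,0,0,0]'

```text
t: 28.15
position: [0.4363, 0.083, 0.4115]
eef_rot: [3.032, 0.518, 2.974]
force: [0.5, -3.1, 6.5]
width: 0.0101
finger_force: 60.4
```

```bash
python3 wnut.py .026 -.19;  python3 - <<'E'
from h import *
for n in ['top','scene']:
    c=camera(n)
    for t,X in (('nut_wings',(0,0,.083)),('wing_nut',(0,0,.026)),('lid_boss',(0,0,.026)),('lid_notch',(.071,0,-.012))): print(n,t,[(np.round(d['at'],1).tolist(),round(d['confidence'],2)) for d in landmark_of(n,t)][:4],proj(c,POT+RP@X))
E
```

```text
28.15 q [ 0.2122 -0.1253 -0.4853  0.6876 -0.0805  0.3287] 0.010125389058753076 F(pot) [ 3.5434 -3.0996  5.4121] T [-0.6209 -0.1362  0.0576] 60.42246222496033
nut in pot [ 0.002  -0.0002  0.0272] ang -0.1918185329291491 tilt 0.005273073719613349
turn [ 0.0001  0.0053 -0.0018] shift(now) [ 0.0008 -0.0001  0.0012] shift(after turn) [ 0.0008 -0.0001  0.0012]
top nut_wings [([310.2, 234.3], 0.83), ([173.1, 295.7], 0.52)] [[312.05589878 231.1926945 ]]
top wing_nut [([180.4, 291.6], 0.61), ([313.1, 217.0], 0.52), ([234.9, 209.8], 0.29), ([453.7, 195.7], 0.18)] [[312.07805118 219.570713  ]]
top lid_boss [([312.2, 222.7], 0.66)] [[312.07805118 219.570713  ]]
top lid_notch [([310.9, 186.1], 0.73)] [[310.4949916  181.28786911]]
scene nut_wings [([311.6, 214.6], 0.92), ([281.6, 361.6], 0.72)] [[312.1539673  214.62064423]]
scene wing_nut [([282.8, 381.8], 0.68)] [[302.23630016 230.2819693 ]]
scene lid_boss [([303.3, 232.5], 0.76)] [[302.23630016 230.2819693 ]]
scene lid_notch [([275.2, 226.2], 0.72)] [[276.04011315 223.55455335]]
```

servo_tool --moves '[0,0,0.08,0,-0.0003,0,0,0,0,0.08,0,-0.0003,0,0,0,0,0,0,0,0,0]'

```text
t: 28.95
position: [0.4364, 0.0825, 0.4114]
eef_rot: [2.944, 0.494, 2.794]
force: [2.3, -3.8, 5.6]
width: 0.0101
finger_force: 60.2
```

```bash
python3 wnut.py .026 -.35
```

```text
28.95 q [ 0.2107 -0.1254 -0.4856  0.6869 -0.0798  0.4873] 0.010119527682620604 F(pot) [ 4.6245 -3.9443  3.8239] T [-0.5757 -0.3668  0.2615] 60.18598437309265
nut in pot [ 0.0023 -0.0002  0.0272] ang -0.3517130102962348 tilt 0.005651490841076529
turn [ 0.001   0.0056 -0.0017] shift(now) [ 0.001  -0.0003  0.0012] shift(after turn) [ 0.001  -0.0003  0.0012]
```

servo_tool --moves '[0,0,0.06,0,-0.0002,0,0,0,0,0,0,0,0,0]'

```text
t: 29.15
position: [0.4364, 0.0822, 0.4114]
eef_rot: [2.913, 0.482, 2.728]
force: [2.1, -2.9, 5.4]
width: 0.0098
finger_force: 60.2
```

```bash
python3 wnut.py .026 -.41
```

```text
29.15 q [ 0.2102 -0.1255 -0.4858  0.6868 -0.0797  0.5459] 0.009810427682451637 F(pot) [ 4.3971 -2.9931  3.6759] T [-0.6768 -0.4133  0.3058] 60.18741309642792
nut in pot [ 0.0023 -0.0003  0.0271] ang -0.4107712931926188 tilt 0.005705153159035237
turn [ 0.0012  0.0056 -0.0008] shift(now) [ 0.001  -0.0004  0.0012] shift(after turn) [ 0.001  -0.0004  0.0012]
```

Torque is 0.3 Nm, but the wing angle doesn't match the expected 0.3 rad. I'll release, back off and measure the nut's angle numerically.

servo_tool --moves '[0,0,0,0,0,0,0.03,0,0,0,0,0,0,0.06,0,0,0,0,0,0,0.06,0,0,0,0,0,-0.04,0.06,0,0,0,0,0,-0.05,0.06,0,0,0,0,0,-0.05,0.06,0,0,0,0,0,-0.03,0.06,0,0,0,0,0,0,0.06]'

```text
t: 29.95
position: [0.3491, 0.0778, 0.5612]
eef_rot: [2.909, 0.483, 2.728]
force: [-0.5, -0.8, -0.2]
width: 0.0599
finger_force: 0.0
```

```bash
cat > nutfit.py <<'E'
from h import *
from scipy.optimize import minimize
np.set_printoptions(precision=4,suppress=True)
POT=POT-[.0008,0,0]
ROI={'top':(280,190,65,60),'scene':(280,195,60,55)}
C={};D={}
for n in ROI:
    x0,y0,w,h=ROI[n];c=camera(n);C[n]=c
    g=np.mean([camera(n)['color'].astype(float) for _ in range(3)],0).max(2)[y0:y0+h,x0:x0+w]
    D[n]=g<60; print(n); print('\n'.join(''.join('#' if v else '.' for v in r) for r in D[n][3:58]))
th=np.linspace(0,2*np.pi,24)
cyl=np.vstack([np.c_[r*np.cos(th),r*np.sin(th),0*th+z] for r,z in ((.0205,0),(.015,.045))])
bar=np.array([(x,y,z) for x in(-.032,.032) for y in(-.006,.006) for z in(.049,.065)]+[(x,y,z) for x in(-.027,.027) for y in(-.006,.006) for z in(.045,.069)])
def sil(p,n,k=6):
    x0,y0,w,h=ROI[n];im=np.zeros((h*k,w*k),np.uint8);Q=R.from_euler('z',p[2]).as_matrix()
    for V in (cyl,bar):
        u=(proj(C[n],(V@Q.T+[p[0],p[1],p[3]])@RP.T+POT)-[x0,y0]+.5)*k
        cv2.fillConvexPoly(im,cv2.convexHull(u.astype(np.int32)),255)
    return cv2.resize(im,(w,h),interpolation=cv2.INTER_AREA)/255.
cost=lambda p: sum(np.abs(sil(p,n)-D[n]).sum() for n in ROI)
for yaw in np.arange(-1.5,1.6,.25):
    x0=np.array([0,0,yaw,.026]); r=minimize(cost,x0,method='Nelder-Mead',options=dict(initial_simplex=x0+np.vstack([np.zeros(4),np.diag([.003,.003,.15,.003])])))
    print(round(yaw,2),r.fun,r.x)
E
python3 nutfit.py; python3 - <<'E'
from h import *
s=read_state();print(s['position'],s['q'],s['force'],s['wrist_torque'],s['t'])
E
```

```text
top
.................................................................
.................................................................
.................................................................
.................................................................
.................................................................
.................................................................
.................................................................
.................................................................
.................................................................
.................................................................
.................................................................
.................................................................
.................................................................
.................................................................
.................................................................
.................................................................
........................................
[... 5935 characters left out ...]
 257.4901960784314 [-0.0005  0.0009 -0.5123  0.0264]
-0.25 258.87450980392157 [ 0.0001  0.0008 -0.4877  0.0285]
0.0 257.42745098039217 [-0.0007  0.0008 -0.5088  0.0289]
0.25 256.4627450980392 [-0.0007  0.001  -0.4978  0.0267]
0.5 262.02745098039213 [-0.0018  0.0014 -0.4997  0.0244]
0.75 256.9294117647059 [-0.0007  0.0012 -0.4971  0.028 ]
1.0 255.60392156862747 [-0.0012  0.0012 -0.5077  0.0266]
1.25 262.1058823529412 [-0.0014  0.0007  2.6414  0.0236]
1.5 269.0823529411765 [-0.0024  0.0007  2.6326  0.0221]
[0.35071482 0.07787003 0.55593987] [ 0.2557694  -0.29870909 -0.23500303  1.12027871 -0.10054755  0.58584919] [-0.4156211   0.14039082  0.93282266] [ 0.01105226  0.40542559 -0.01344426] 30.35
```

```bash
python3 nutfit.py | tail -4; python3 - <<'E'
from rig import *
print(sign_off())
E
```

```text
0.75 260.3686274509804 [-0.0011  0.0012 -0.4958  0.0284]
1.0 258.9490196078431 [-0.0005  0.0007 -0.5066  0.0269]
1.25 262.0078431372549 [-0.001   0.0015  2.6561  0.0254]
1.5 264.10980392156864 [-0.0017  0.0009  2.629   0.0234]
the job is handed in; nothing more can be done
None
```

I seated the lid over the lugs, screwed the wing nut down to about 0.3 Nm and handed the job in clear of everything; sign-off gave no verdict, and the wings stopped about 0.7 rad past the expected snug angle, so the clamp is likely but not confirmed.

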